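Close up the studio air cleaner and hold its panel shut

TASK

Service the clay studio's air cleaner: lay the loose orange filter squarely on top of the one already in the blue case and let go of it, then set the aluminium access panel flat on the pile between the yellow guides. With the panel in place, turn its red quarter-turn fastener until the white slot line is in line with the two black marks on the panel, then push the panel down against the springy seat until it is pressed firmly on the blue frame at both ends, and finish while still holding it pressed there. Leave the bowl, the mug and the jar where they stand.

Things in the scene. Friction and masses are not known exactly. Their poses are not given: they have to be found in the camera images.
- case: Blue filter case fixed to the table, 200 x 92 mm, long along its x; origin: centre of its underside, z up. Deck 30 mm high; a rubber seat in the middle, a rigid end block at each end. Yellow guides at the ends, flaring outwards, rise to 84 mm; the panel has 2.5 mm of play between them on every side. The long sides between the end blocks are open for the fingers.
- seat (a joint): How far the black rubber seat (112 x 62 mm) has sunk, m, 0 to 0.010. At 0 its top is 40 mm above the table. Springs hold it up (8 N preload, then 0.4 N per mm), enough to carry both filters and the panel. The pile of two filters then tops out at 68 mm, 6 mm above the end blocks.
- frame_end (a point): Centre of the top of one of the two blue end blocks of the case, 62 mm above the table (22 x 80 mm, 60 to 82 mm from the case's centre along its x; the other lies at the other end). The two blocks are the frame: the panel, resting on the pile, must be pushed down 6 mm to meet them. It meets them at a push of about 4 to 8 N; about 15 N presses it firmly.
- filter_low: Orange filter cartridge, 110 x 60 x 14 mm (x, y, z) with pale pleated top, loose, already lying on the seat of the case, aligned with it to within a few mm. Origin: centre of its underside.
- filter: The loose orange filter lying on the table, like the other: 110 x 60 x 14 mm (x, y, z), about 100 g; pick it across its 60 mm width. Origin: centre of its underside. The same either way round.
- panel: Aluminium access panel lying on the table, 160 x 68 x 6 mm (x, y, z), about 200 g with its fastener. Origin: centre of its underside. Two black marks lie along its x axis on the top, one on either side of the red fastener at its middle. The same either way round. It is carried by the fastener.
- fastener (a joint): Angle of the red quarter-turn fastener about the panel's z (up), rad, positive counter-clockwise from above. 0: its bar and white slot line are in line with the panel's x and the black marks. Starts at 0.9 to 1.5, so turn it clockwise; no stop at 0 (range -0.7 to 1.75). It stays where left (friction 0.05 N m), so the panel keeps its angle to it while carried.
- fastener_grip (a point): Point on the axis of the red fastener, at the height to grip, 20.5 mm above the panel's underside. The fastener is an upright bar 44 mm long (its x), 14 mm thick (its y), standing from 7.5 to 31.5 mm above the panel's underside; grip it across the 14 mm. The point's axes turn with the bar.
- bowl: Blue bowl, 124 mm across, 55 mm high, bystander. Origin: centre of its underside.
- mug: Terracotta mug, 80 mm across, 90 mm high, bystander. Origin: centre of its underside.
- jar: Glass jar with yellow cap, 72 mm across, 100 mm high, bystander. Origin: centre of its underside.
Things that resemble listed ones, but are neither listed nor needed, are in the scene too. Of the things like the panel, leave any that is green or turquoise; of the rest the larger one is meant.

How it is judged:
On the way, in this order (a step that is already met when the one before it is completed fails the run):
1. the loose filter lies squarely on the other filter in the case and is let go (horizontal distance between filter and filter_low below 0.006 m and angle between the x axis of filter and the x axis of filter_low, either way round below 0.1 rad and z of filter in the frame of filter_low between 0.012 and 0.017 m and horizontal distance between filter_low and case below 0.008 m and angle between the x axis of filter_low and the x axis of case, either way round below 0.12 rad and contact force between the fingers and filter below 0.1 N and linear speed of filter below 0.02 m/s), for 0.2 s.
2. the panel lies flat on the pile between the guides (horizontal distance between panel and case below 0.006 m and angle between the x axis of panel and the x axis of case, either way round below 0.08 rad and angle between panel's own z axis and vertical below 0.06 rad and z of panel in the frame of case below 0.072 m and contact force between panel and filter above 0.3 N), for 0.2 s.
3. with the panel in place, the fastener's slot is in line with the marks (horizontal distance between panel and case below 0.006 m and angle between the x axis of panel and the x axis of case, either way round below 0.08 rad and angle between panel's own z axis and vertical below 0.06 rad and value of joint fastener between -0.14 and 0.14 rad and z of panel in the frame of case below 0.073 m), for 0.2 s.
At the end, for the whole second after the job is handed in: Filters stacked squarely (6 mm, 0.1 rad) on the seat (8 mm, 0.12 rad); panel between the guides (6 mm, 0.08 rad), fastener within 0.14 rad of the marks, and the robot still holding the panel down on the frame blocks (within 1.5 mm, over 2.5 N) through the last second (horizontal distance between filter and filter_low below 0.006 m and angle between the x axis of filter and the x axis of filter_low, either way round below 0.1 rad and z of filter in the frame of filter_low between 0.012 and 0.017 m and horizontal distance between filter_low and case below 0.008 m and angle between the x axis of filter_low and the x axis of case, either way round below 0.12 rad and horizontal distance between panel and case below 0.006 m and angle between the x axis of panel and the x axis of case, either way round below 0.08 rad and angle between panel's own z axis and vertical below 0.06 rad and value of joint fastener between -0.14 and 0.14 rad and contact force between panel and case above 2.5 N and z of panel in the frame of case between 0.06 and 0.0635 m and contact force between any of the fingers, the arm and panel above 3 N and linear speed of panel below 0.02 m/s); the arm keeps its last pose, push and grip.
It fails at once if the bowl, the mug or the jar is shoved or knocked over (distance of any of bowl, mug, jar from where it was at the start of the episode above 0.03 m).
It also fails if it takes over 61 s, if anything falls off the work surface, if the arm or the gripper's body presses on something with over 40 N, if the wrist force passes 120 N, or if a joint passes its speed limit or range.

ROBOT

A 7-joint arm with a two-finger parallel gripper is mounted at the origin on the work surface. World frame = base frame: x ahead of the robot, y to its left, z up, the work surface at z = 0. Lengths are in m, angles in rad, forces in N, time in s.
With the tool pointing down it reaches from about 0.425 to 0.925 m from the base axis. Payload 6.8 kg.
Tool frame: the origin (TCP) lies at the very end of the fingers, on their centre line; the grasp point (between the pads) lies r.grip_depth behind it (r.grip_depth is the distance from the TCP to the grasp point, in m); z points along the fingers, x is the direction in which the jaws open and shut, and the axes are right-handed (so a half turn about z gives the same grasp; the last joint's range is limited). The gripper opens to 85 mm and grips with 20 to 120 N. Pads are 22 mm wide; open, the fingers measure 114 mm over their backs; the gripper's body (76 mm by 85 mm) begins 54 mm behind the grasp point. The pads swing forward as they close: fully open they stand 13 mm farther back than shut.
Start: joints at [1.235, 0.477, 0.022, 1.555, -0.011, 1.109, -0.083], TCP at [0.152, -0.658, 0.205] pointing down, gripper open.
Joint ranges: [-2.96, 2.96], [-0.34, 2.1], [-1.41, 1.46], [0.24, 2.44], [-1.37, 4.51], [0.17, 1.92], [-2.96, 2.96]. Speed limits (rad/s): [2.39, 2.39, 3.14, 3.14, 3.14, 3.14, 3.14].

INTERFACE

Orientations are given as a rotation vector (axis times angle).
In Python, from bench import readout, grab_frame, workorder, r gives the robot as it stands.
- The arm moves only by the shell command python3 -m handwheel 'ROWS' [FORCE]. ROWS is text: rows parted by semicolons, each of 7 numbers parted by spaces: the shift along the tool's x, y, z in mm, then the turn, a rotation vector about the tool's x, y, z in degrees, then the finger opening in mm, from 0 to 85.4. A call has 1 to 12 rows; each row is the pose to reach, as a shift and turn from the pose commanded when the call began, along the tool's axes at that moment; what a row does not reach only later rows make up. A row lasts 1/8 s, in which the tool goes at most 62.5 mm and 10.7 degrees, less where a joint would pass 70% of its speed; a pose out of reach is approached as far as the arm can. A call with a gripper value outside its range is refused whole. The fingers move at their own pace and stop on an object; FORCE is the grip in N (left out, the last holds). Time passes only in rows, so rows that repeat a pose let the fingers close. It gives the time, the measured TCP pose, the force and the opening at its end, in the units of the state.
- readout.get_obs(): the state, without advancing time (a new reading comes with each control period).
- grab_frame(name): name is "side" or "top"; returns a dict with "pixels" (400x640x3 uint8, red, green, blue), "fx", "fy", "cx", "cy" (pixels), "rvec" (rotation vector, rad) and "tvec" (3), from world to camera coordinates, as OpenCV has them. Camera axes: x right, y down, z forward; pixel columns grow to the right and rows downward; lengths in m; the calibration is good to about 2 mm. A picture is of the moment at which its call begins. There is no depth.
- workorder.hand_in(): hands the job in, once; it reports no verdict.
The state is a dict: "clock": time; "joints": joint angles; "qvel": joint speeds; "tau": joint torques, N m; "tcp_pos": TCP position; "orientation": TCP orientation; "contact_force": force on the tool from outside, world axes, zero at the start; "moment": the same for the moment, N m; "grip_width": finger opening in m.
Only numpy, scipy, OpenCV 4.12 (cv2) and the standard library are available. Lean on these libraries where they do the work, as an engineer would, in place of code of your own. Each camera call takes 0.05 s, during which the arm holds its last target.

## Working session

There is one attempt and no reset: what is moved stays moved. The work goes in short steps, Python scripts to look and compute and a shell command to move; the robot and the scene stay as the last step left them, time stands still between calls to the robot, and variables do not carry over. Pictures are saved under pics/ and viewed, and the job is handed in when it is done.

```bash
mkdir -p pics; python3 - <<'E'
from bench import readout, grab_frame, r
import cv2
print(readout.get_obs(), r.grip_depth)
for n in("side","top"):
    f=grab_frame(n); cv2.imwrite(f"pics/{n}0.png",f["pixels"][:,:,::-1]); print(n,{k:f[k] for k in f if k!="pixels"})
E
```

```text
{'clock': 0.0, 'joints': array([ 1.23490812,  0.47778874,  0.02235998,  1.5564801 , -0.01149486,
        1.10929718, -0.08312227]), 'qvel': array([-5.59751965e-04,  2.05364788e-05, -1.79584586e-04,  9.52583128e-04,
       -8.19666180e-04, -3.07054595e-03,  3.61173330e-04]), 'tau': array([-1.04982093e-03, -5.96454155e+01,  1.60773374e+00, -2.81196588e+01,
        1.24791704e-02,  9.35071061e-03,  4.14354042e-05]), 'tcp_pos': array([ 0.15224922, -0.656933  ,  0.20352168]), 'orientation': array([-2.45869141e+00,  1.95396827e+00,  2.40807848e-03]), 'contact_force': array([-0.58302412, -0.10323825,  0.3698575 ]), 'moment': array([-0.01861643,  0.02333528, -0.02675384]), 'grip_width': 0.08520950005102099} 0.0187
side {'fx': 458.1221649195319, 'fy': 458.1221649195319, 'cx': 309.05440533107355, 'cy': 199.29944530341055, 'rvec': array([ 0.10578058, -2.74298442,  1.4676426 ]), 'tvec': array([0.53442325, 0.08702742, 1.07405817])}
top {'fx': 432.9178709884642, 'fy': 432.9178709884642, 'cx': 322.1342610925257, 'cy': 196.00882518710685, 'rvec': array([ 2.10328709, -2.12646936,  0.19475798]), 'tvec': array([7.51042511e-04, 5.53875715e-01, 1.08622146e+00])}
```

View pics/side0.png

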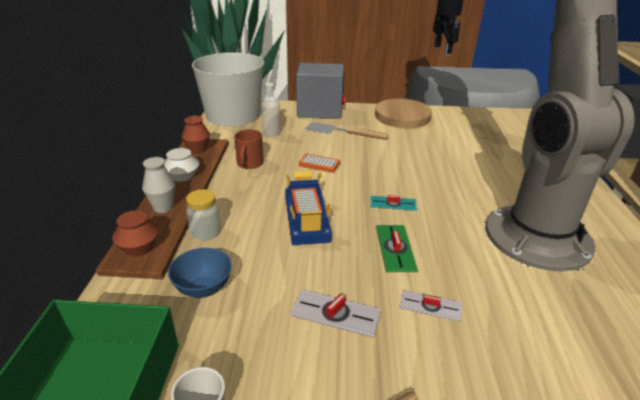

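View pics/top0.png

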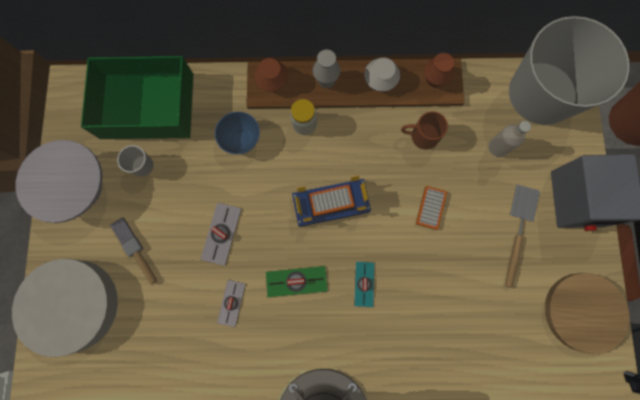

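Candidates for the panel (top view): large grey (221,234), small grey (232,303), green (297,281), turquoise (365,284). The large grey one fits: it isn't green or turquoise, and it is the larger of the two that remain. The loose filter is at (432,207) and the case is at (331,202). I'll check these in enlarged crops.

```bash
cat > h.py <<'E'
import numpy as np, cv2
from scipy.spatial.transform import Rotation as R
from bench import readout, grab_frame, workorder, r
def cam(f):
    K=np.array([[f["fx"],0,f["cx"]],[0,f["fy"],f["cy"]],[0,0,1]]);return K,np.array(f["rvec"]),np.array(f["tvec"])
def proj(f,P):
    K,rv,t=cam(f); return cv2.projectPoints(np.array(P,float).reshape(-1,3),rv,t,K,None)[0].reshape(-1,2)
def back(f,uv,z):
    K,rv,t=cam(f); M=R.from_rotvec(rv).as_matrix(); c=-M.T@t
    out=[]
    for u,v in np.atleast_2d(uv):
        d=M.T@np.linalg.inv(K)@[u,v,1]; out.append(c+d*(z-c[2])/d[2])
    return np.array(out)
def crop(f,x0,y0,w,h,s,name,poly=()):
    im=cv2.resize(f["pixels"][y0:y0+h,x0:x0+w,::-1],None,fx=s,fy=s,interpolation=cv2.INTER_CUBIC)
    im=np.ascontiguousarray(im)
    for p in poly:
        q=((np.array(p)+.5-[x0,y0])*s-.5); cv2.polylines(im,[np.round(q).astype(int).reshape(-1,1,2)],True,(255,0,255),1)
    cv2.imwrite("pics/"+name,im)
E
python3 - <<'E'
from h import *
f=grab_frame("top")
crop(f,190,190,80,60,10,"t_panel.png");crop(f,280,165,170,75,4.7,"t_case.png")
g=grab_frame("side")
crop(g,280,280,110,60,7,"s_panel.png");crop(g,270,145,80,105,5.7,"s_case.png")
E
```

```text
(no output)
```

View pics/t_panel.png

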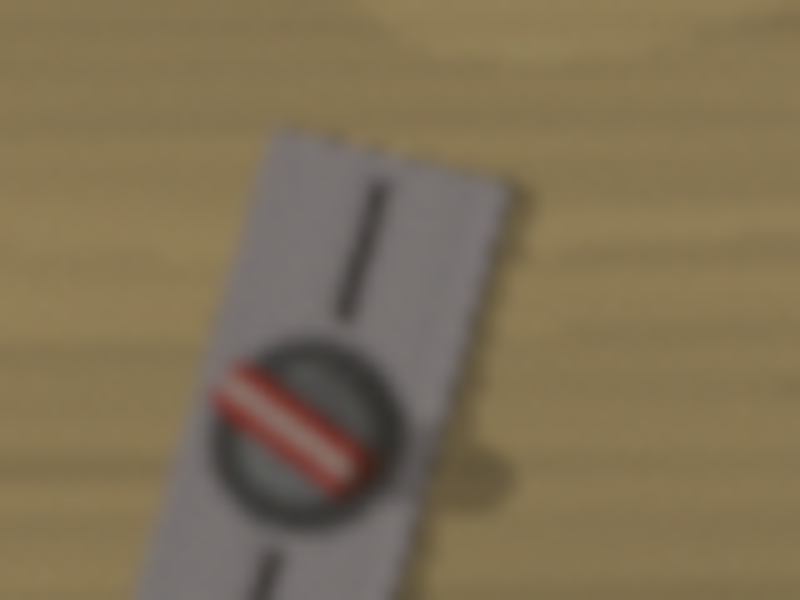

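View pics/t_case.png

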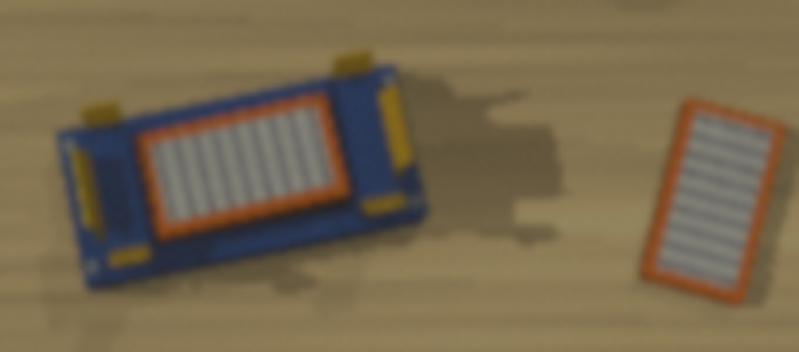

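View pics/s_panel.png

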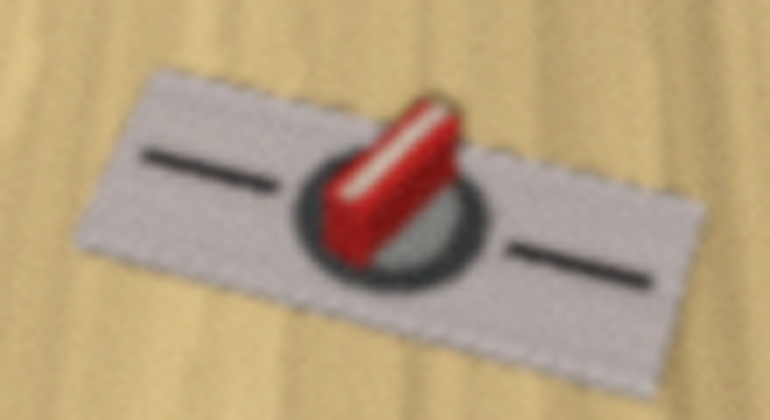

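View pics/s_case.png

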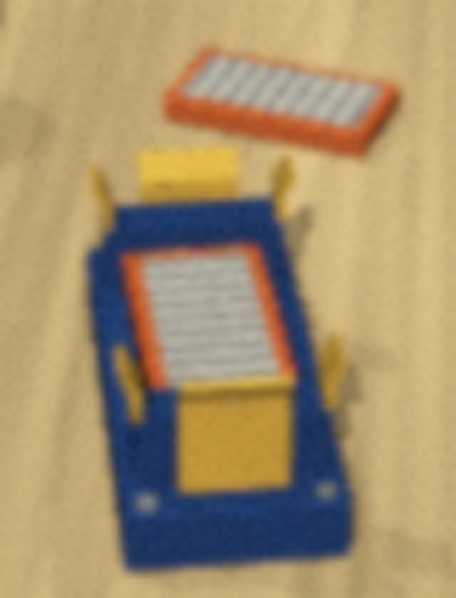

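The crop confirms it: the large grey panel has a red bar, standing roughly across its marks. The loose filter and the case are clear in both views. Next I fit poses to silhouettes from both cameras.

```bash
cat > fit.py <<'E'
from h import *
from scipy.optimize import minimize
def box(lx,ly,z0,z1,cx=0,cy=0): return [[cx+a*lx/2,cy+b*ly/2,z] for a in(-1,1) for b in(-1,1) for z in(z0,z1)]
SH={"filter":box(.11,.06,0,.014),"panel":box(.16,.068,0,.006),
 "case":box(.2,.092,0,.03)+box(.022,.08,.03,.062,.071)+box(.022,.08,.03,.062,-.071)}
def pts(s,p,z=0):
    P=np.array(SH[s]); c,k=np.cos(p[2]),np.sin(p[2]); return np.c_[p[0]+c*P[:,0]-k*P[:,1],p[1]+k*P[:,0]+c*P[:,1],P[:,2]+z]
def hull(f,s,p,z=0): return cv2.convexHull(proj(f,pts(s,p,z)).astype(np.float32)).reshape(-1,2)
def mask(f,kind,roi):
    x,y,w,h=roi; hsv=cv2.cvtColor(f["pixels"],cv2.COLOR_RGB2HSV).astype(int); H,S,V=hsv[...,0],hsv[...,1],hsv[...,2]
    if kind=="orange": m=(H<14)&(S>120)
    if kind=="blue": m=(H>100)&(H<130)&(S>110)
    if kind=="grey": m=(S<60)|((H>110))
    o=np.zeros(m.shape,np.uint8); o[y:y+h,x:x+w]=m[y:y+h,x:x+w]
    n,l,st,_=cv2.connectedComponentsWithStats(o); 
    o=(l==1+np.argmax(st[1:,4])).astype(np.uint8)
    c=max(cv2.findContours(o,cv2.RETR_EXTERNAL,cv2.CHAIN_APPROX_NONE)[0],key=cv2.contourArea)
    return cv2.convexHull(c).reshape(-1,2).astype(np.float32),o
def fill(h,grow=False):
    m=np.zeros((1600,2560),np.uint8); q=np.round((h+.5)*4*16-8).astype(np.int32)
    cv2.fillPoly(m,[q],1,shift=4); return m
def fit(s,p0,obs,z=0):
    """obs: list (frame,maskhull)"""
    T=[]
    for f,h in obs:
        m=np.zeros((400,640),np.uint8); cv2.fillPoly(m,[h.astype(np.int32)],1)
        T.append(cv2.resize(m,(2560,1600),interpolation=cv2.INTER_NEAREST))
    def c(p):
        e=0
        for (f,_),t in zip(obs,T):
            m=fill(hull(f,s,p,z)); e+=np.count_nonzero(m!=t)/t.sum()
        return e
    best=None
    for d in(0,.1,-.1):
        x0=np.array(p0)+[0,0,d]
        b=minimize(c,x0,method="Nelder-Mead",options=dict(initial_simplex=x0+np.vstack([[0,0,0],np.diag([.01,.01,.06])]),xatol=1e-4,fatol=1e-4))
        if best is None or b.fun<best.fun: best=b
    return best.x,best.fun
E
cat > m1.py <<'E'
from fit import *
t=grab_frame("top");s=grab_frame("side")
print("tcp top",proj(t,readout.get_obs()["tcp_pos"]),"cam pos",[(-R.from_rotvec(f["rvec"]).as_matrix().T@f["tvec"]).round(3) for f in(t,s)])
jobs={"filter":("orange",(410,180,45,55),(295,150,50,25),(432,207),1.3,0),
"panel":("grey",(195,198,52,72),(285,285,100,55),(221,234),1.3,0),
"case":("blue",(285,170,90,60),(278,170,60,80),(331,202),.2,0)}
pol=[[],[]]
for k,(col,rt,rs,c,a,z) in jobs.items():
    ht,_=mask(t,col,rt);hs,_=mask(s,col,rs)
    p0=list(back(t,c,.0)[0][:2])
    d0=back(t,[c,(c[0]+10,c[1])],0); 
    # long axis from image top hull
    (cc,(w,h_),an)=cv2.minAreaRect(ht); b=cv2.boxPoints(((cc),(w,h_),an)); e=b[1]-b[0]; e2=b[2]-b[1]; e=e if np.hypot(*e)>np.hypot(*e2) else e2
    q=back(t,[cc,np.array(cc)+e],0); p0.append(np.arctan2(*(q[1]-q[0])[[1,0]]))
    for nm,o in(("top",[(t,ht)]),("side",[(s,hs)]),("both",[(t,ht),(s,hs)])):
        x,fu=fit(k,p0,o,z); print(k,nm,x.round(4),round(fu,3))
    for i,f in enumerate((t,s)): pol[i]+= [hull(f,k,x,z)]
h1,_=mask(t,"orange",(300,175,65,55)); x,fu=fit("filter",p0,[(t,h1)],.04); print("low top",x.round(4),fu)
pol[0].append(hull(t,"filter",x,.04)); pol[1].append(hull(s,"filter",x,.04))
crop(t,190,160,270,120,2.95,"ov_t.png",pol[0]);crop(s,260,140,140,200,3,"ov_s.png",pol[1])
E
python3 m1.py
```

```text
tcp top [[633.64058423 366.10100046]] cam pos [array([ 0.334, -0.016,  1.173]), array([0.475, 0.882, 0.665])]
filter top [ 0.5282 -0.301  -0.2971] 0.049
filter side [ 0.5292 -0.2977 -0.2934] 0.073
filter both [ 0.5289 -0.3007 -0.2934] 0.155
panel top [ 0.464   0.2716 -0.256 ] 0.035
panel side [ 0.4655  0.2731 -0.2511] 0.025
panel both [ 0.4648  0.2727 -0.2473] 0.075
case top [ 0.6417 -0.0853 -3.2429] 10.572
case side [ 0.5451 -0.0312 -4.5508] 0.089
case both [ 0.6048 -0.0673 -3.059 ] 12.003
low top [ 0.5437 -0.0283 -4.4933] 0.04350490196078431
```

```bash
cat > m2.py <<'E'
from fit import *
t=grab_frame("top");s=grab_frame("side")
hsv=cv2.cvtColor(t["pixels"],cv2.COLOR_RGB2HSV); print([hsv[v,u].tolist() for u,v in((302,200),(345,217),(312,220),(357,210))])
x,y,w,h=(285,170,90,62); m=np.zeros((400,640),np.uint8); H=hsv[...,0].astype(int)
m[y:y+h,x:x+w]=((H>95)&(H<135)&(hsv[...,1]>90))[y:y+h,x:x+w]
m=cv2.morphologyEx(m,cv2.MORPH_OPEN,np.ones((2,2),np.uint8))
ht=cv2.convexHull(np.argwhere(m)[:,::-1].astype(np.int32)).reshape(-1,2).astype(np.float32)
hs,_=mask(s,"blue",(278,170,60,80))
p0=[.545,-.031,-1.41]
for nm,o in(("top",[(t,ht)]),("side",[(s,hs)]),("both",[(t,ht),(s,hs)])):
    xx,fu=fit("case",p0,o); print(nm,xx.round(4),round(fu,3))
h1,_=mask(t,"orange",(300,175,65,55)); lo,fu=fit("filter",[.543,-.03,-1.38],[(t,h1)],.04); print("low",lo.round(4),fu)
pt=[hull(t,"case",xx),hull(t,"filter",lo,.04)];ps=[hull(s,"case",xx),hull(s,"filter",lo,.04)]
crop(t,280,165,100,75,8,"ov_t2.png",pt);crop(s,270,145,80,105,5.5,"ov_s2.png",ps)
E
python3 m2.py
```

```text
[[111, 100, 66], [15, 26, 60], [116, 32, 56], [15, 49, 62]]
top [ 0.5416 -0.0309 -1.3768] 0.191
side [ 0.5449 -0.0302 -1.409 ] 0.088
both [ 0.5436 -0.0311 -1.3972] 0.297
low [ 0.5439 -0.0283 -1.3522] 0.04199410609037328
```

View pics/ov_t2.png

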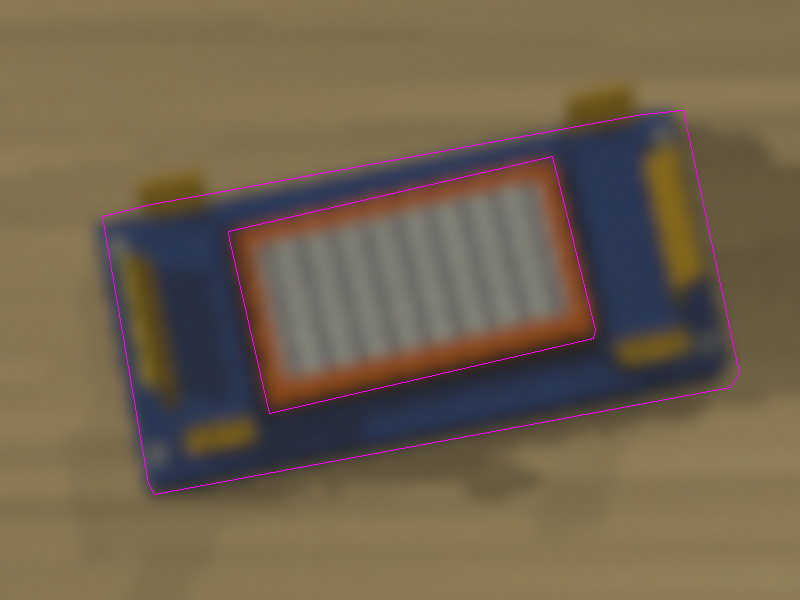

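View pics/ov_s2.png

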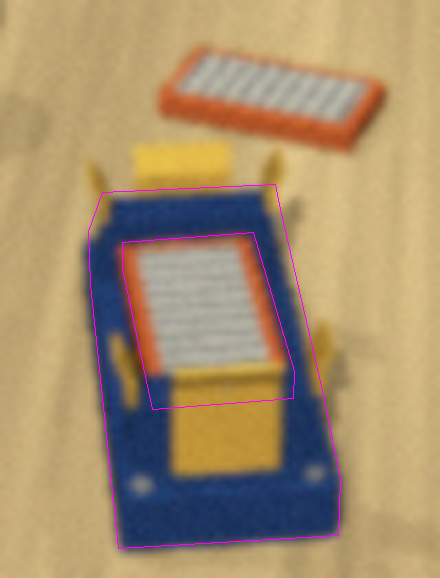

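View pics/ov_t.png

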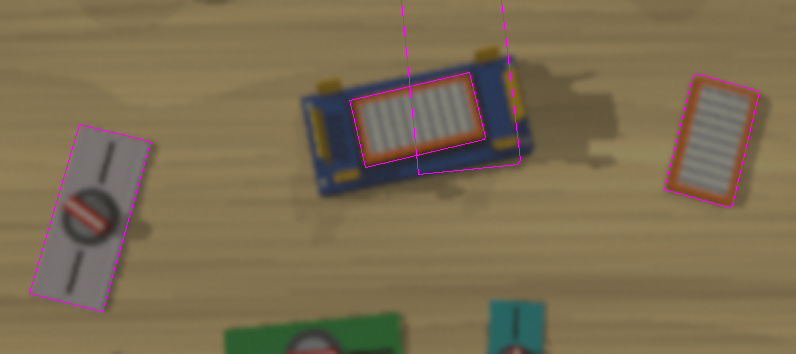

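View pics/ov_s.png

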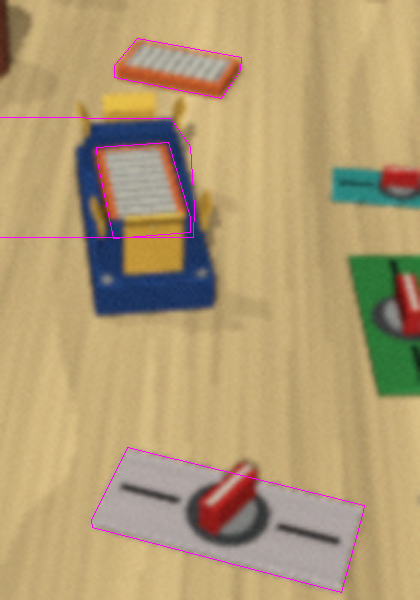

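```bash
python3 - <<'E'
from h import *
t=grab_frame("top");s=grab_frame("side")
f=lambda p,s,x,y:(np.array(p)+.5)/s-.5+[x,y]
P=f([(122,240),(662,135),(708,345),(157,455)],8,280,165)
for z in(.03,.031,.033):
    X=back(t,P,z)[:,:2];print(z,X.round(4).tolist(),X.mean(0).round(4), [np.arctan2(*(X[a]-X[b])[::-1]).round(4) for a,b in((1,0),(2,3))],np.linalg.norm(X[1]-X[0]),np.linalg.norm(X[3]-X[0]))
S=back(s,f([(140,485),(315,473)],5.5,270,145),.031);print(S.round(4))
# top face of low filter at z=.054 (orange outer corners)
q=f([(236,232),(548,160),(590,335),(275,410)],8,280,165);X=back(t,q,.054)[:,:2];print(X.mean(0).round(4),np.arctan2(*(X[1]-X[0])[::-1]),np.arctan2(*(X[2]-X[3])[::-1]),np.linalg.norm(X[1]-X[0]))
E
```

```text
0.03 [[0.5634, 0.0685], [0.5974, -0.1142], [0.5253, -0.1275], [0.4903, 0.0566]] [ 0.5441 -0.0291] [np.float64(-1.3868), np.float64(-1.3834)] 0.18574757287871388 0.0740145150881569
0.031 [[0.5632, 0.0684], [0.5972, -0.1141], [0.5251, -0.1274], [0.4902, 0.0566]] [ 0.5439 -0.0291] [np.float64(-1.3868), np.float64(-1.3834)] 0.18558499502887474 0.07394973297265774
0.033 [[0.5628, 0.0682], [0.5967, -0.1139], [0.5248, -0.1272], [0.4899, 0.0564]] [ 0.5435 -0.0291] [np.float64(-1.3868), np.float64(-1.3834)] 0.18525983932919632 0.07382016874165939
[[0.5623 0.0723 0.031 ]
 [0.4914 0.0584 0.031 ]]
[ 0.5428 -0.0288] -1.3513872582948978 -1.346118883274667 0.10582800511030163
```

```bash
cat >> h.py <<'E'
def go(x,y,z,jyaw=None,off=(0,0)):
    """jyaw: world direction of tool x (jaw), either way round; prints row numbers from the present measured pose"""
    o=readout.get_obs(); Rc=R.from_rotvec(o["orientation"]).as_matrix(); cur=np.arctan2(Rc[1,0],Rc[0,0])
    d=0 if jyaw is None else (jyaw-cur+np.pi/2)%np.pi-np.pi/2
    a=cur+d
    Rt=np.array([[np.cos(a),np.sin(a),0],[np.sin(a),-np.cos(a),0],[0,0,-1]])
    rel=R.from_matrix(Rc.T@Rt).as_rotvec(degrees=True)
    print("clk",round(o["clock"],2),"tcp",o["tcp_pos"].round(4),"jaw yaw",round(cur,4),"j7",o["joints"][6].round(2),"F",o["contact_force"].round(1),"w",round(o["grip_width"]*1000,1))
    print("shift mm",(Rc.T@(np.array([x,y,z])-o["tcp_pos"])*1000).round(1),"turn",rel.round(2), "levelling only", (R.from_matrix(Rc.T@np.array([[np.cos(cur),np.sin(cur),0],[np.sin(cur),-np.cos(cur),0],[0,0,-1]])).as_rotvec(degrees=True)).round(2))
E
python3 -c "
from h import *
go(.5287,-.2995,.12,-.295+np.pi/2)"
```

```text
clk 0.5 tcp [ 0.1525 -0.6575  0.2045] jaw yaw -1.343 j7 -0.08 F [-0.4  0.5 -0.2] w 85.6
shift mm [-263.8 -447.4   84.5] turn [-0.    0.   29.95] levelling only [-0.  0. -0.]
```

```bash
python3 -m handwheel '-264 -447 0 0 0 30 85; -264 -447 0 0 0 30 85; -264 -447 0 0 0 30 85; -264 -447 0 0 0 30 85; -264 -447 0 0 0 30 85; -264 -447 0 0 0 30 85; -264 -447 84 0 0 30 85; -264 -447 84 0 0 30 85; -264 -447 84 0 0 30 85; -264 -447 84 0 0 30 85; -264 -447 84 0 0 30 85; -264 -447 84 0 0 30 85' 40
python3 - <<'E'
from h import *
go(.5287,-.2995,.06,-.295+np.pi/2)
t=grab_frame("top");s=grab_frame("side")
crop(t,390,160,90,70,8,"t3.png");crop(s,250,60,130,130,4.5,"s3.png")
o=readout.get_obs(); print(proj(t,o["tcp_pos"]),proj(s,o["tcp_pos"]))
E
```

```text
clock: 2.0
tcp_pos: [0.5277, -0.3013, 0.1214]
orientation: [1.867, -2.527, 0.002]
contact_force: [-0.2, -0.0, 0.3]
grip_width: 0.0852
clk 2.0 tcp [ 0.5277 -0.3013  0.1214] jaw yaw -1.8691 j7 -1.48 F [-0.2 -0.   0.3] w 85.2
shift mm [-2.1 -0.4 61.4] turn [-0.07 -0.06 -0.19] levelling only [-0.07 -0.06  0.  ]
[[441.92448467 199.70708764]] [[320.09389813 126.42617496]]
```

View pics/t3.png

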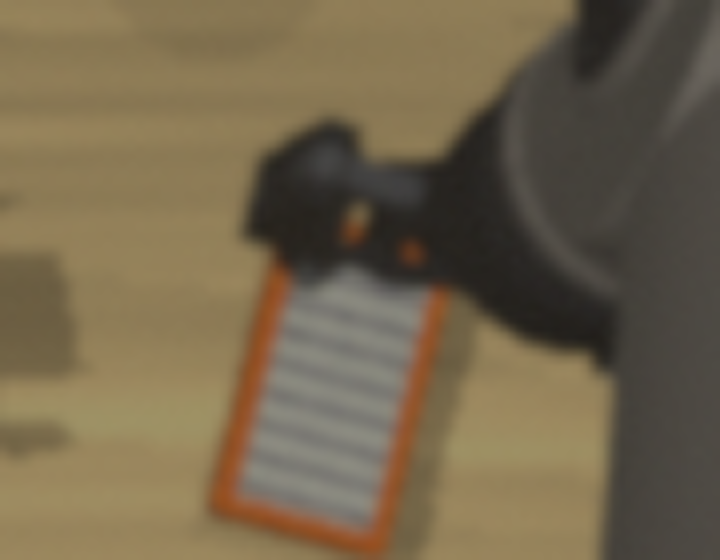

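View pics/s3.png

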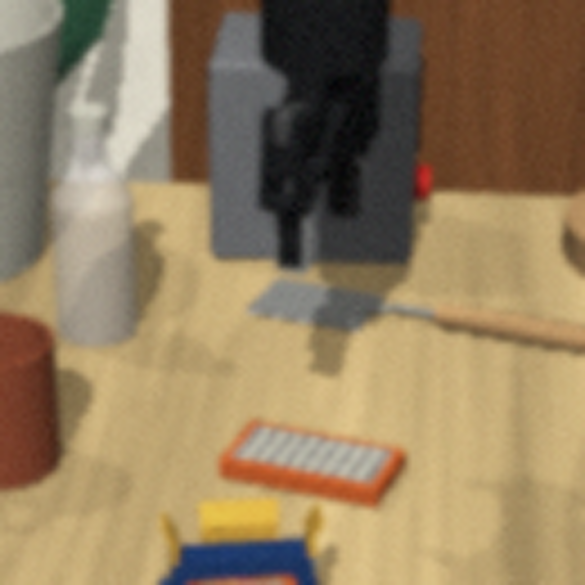

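```bash
python3 -m handwheel '-2 0 50 0 0 0 85; -2 0 90 0 0 0 85; -2 0 110 0 0 0 85; -2 0 119 0 0 0 85; -2 0 119 0 0 0 85'
python3 - <<'E'
from h import *
go(.5287,-.2995,.0,-.295+np.pi/2)
s=grab_frame("side");t=grab_frame("top")
crop(s,270,110,90,90,6.5,"s4.png")
E
```

```text
clock: 2.72
tcp_pos: [0.5292, -0.298, 0.002]
orientation: [-1.869, 2.525, -0.001]
contact_force: [0.1, -0.1, -0.3]
grip_width: 0.0851
clk 2.73 tcp [ 0.5292 -0.298   0.002 ] jaw yaw -1.867 j7 -1.49 F [ 0.1 -0.1 -0.3] w 85.1
shift mm [1.6 0.1 2. ] turn [-0.04 -0.01 -0.07] levelling only [-0.04 -0.01  0.  ]
```

View pics/s4.png

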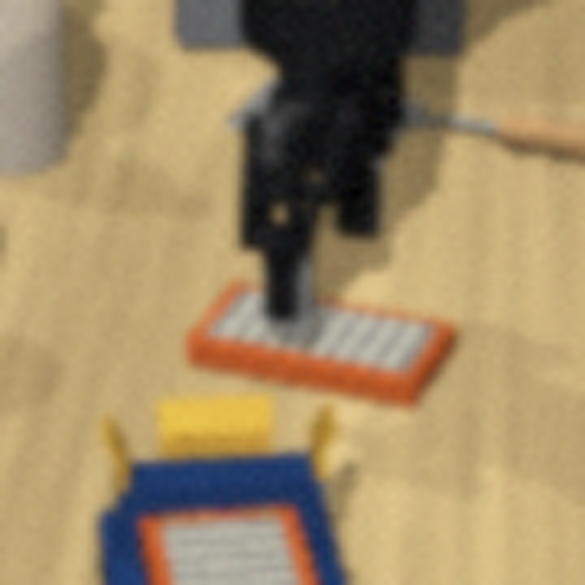

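```bash
python3 - <<'E'
from h import *
o=readout.get_obs();s=grab_frame("side");t=grab_frame("top")
Rc=R.from_rotvec(o["orientation"]).as_matrix()
P=[o["tcp_pos"]+Rc@[a,b,-.013] for a in(-.0575,-.0425,.0425,.0575) for b in (-.011,.011)]
print(((proj(s,P)+.5-[270,110])*6.5).round(), proj(t,P).round(1))
crop(t,400,160,90,80,7,"t4.png",[proj(t,P[:2]+P[3:1:-1]),proj(t,P[4:6]+P[7:5:-1])]); crop(s,270,110,90,90,6.5,"s4b.png",[proj(s,P[:2]+P[3:1:-1]),proj(s,P[4:6]+P[7:5:-1])])
E
```

```text
[[250. 382.]
 [297. 391.]
 [263. 366.]
 [309. 375.]
 [329. 282.]
 [373. 290.]
 [340. 268.]
 [384. 276.]] [[411.  196.5]
 [409.  204.1]
 [416.4 198. ]
 [414.4 205.6]
 [447.  206.6]
 [445.1 214.4]
 [452.5 208.2]
 [450.6 215.9]]
```

View pics/s4b.png

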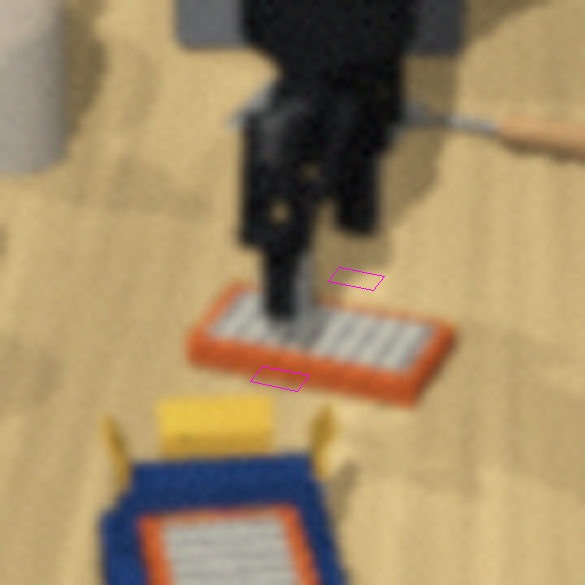

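View pics/t4.png

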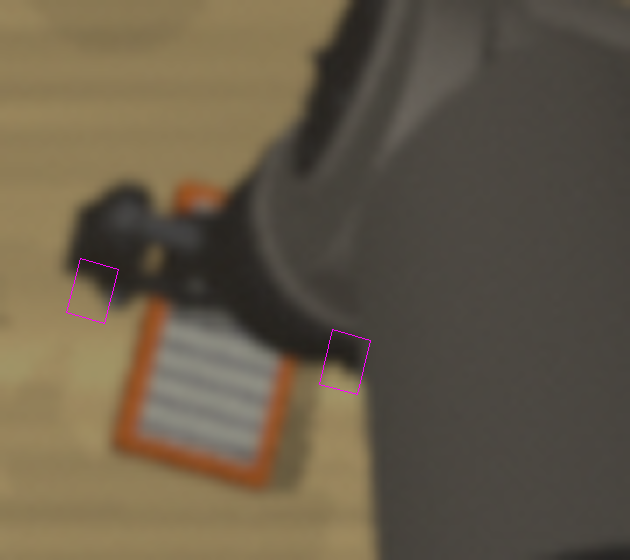

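```bash
python3 - <<'E'
from h import *
s=grab_frame("side")
crop(s,295,125,50,50,12,"s5.png")
E
```

```text
(no output)
```

View pics/s5.png

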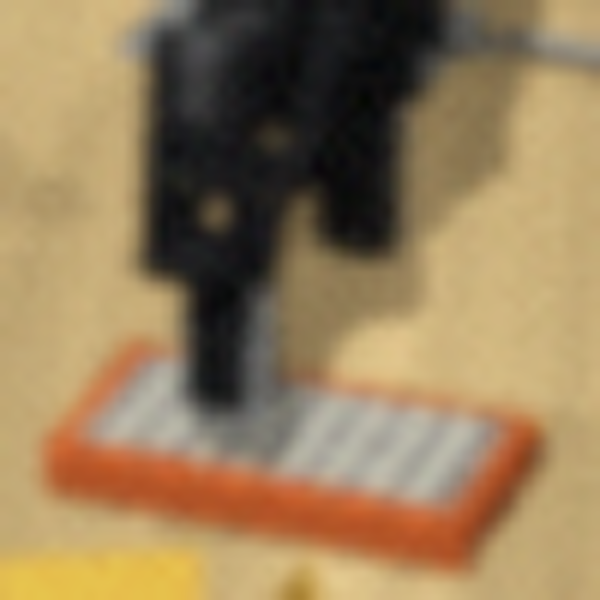

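```bash
python3 - <<'E'
from h import *
s=grab_frame("side");t=grab_frame("top")
for z in(0,.015,.03,.045,.06): print(z,proj(s,[.5292,-.298,z]).round(1),proj(t,[.5292,-.298,z]).round(1))
crop(t,400,170,70,60,11,"t5.png")
E
```

```text
0 [[318.7 164.6]] [[429.3 207.4]]
0.015 [[318.8 160.2]] [[430.6 206.4]]
0.03 [[318.9 155.6]] [[431.9 205.5]]
0.045 [[319.  151.1]] [[433.3 204.5]]
0.06 [[319.1 146.4]] [[434.7 203.5]]
```

View pics/t5.png

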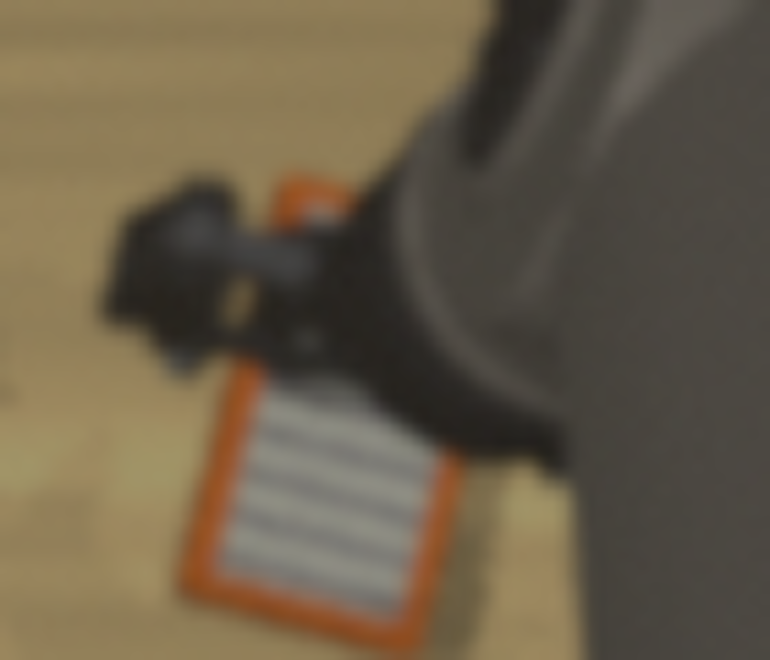

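```bash
python3 - <<'E'
from h import *
s=grab_frame("side");t=grab_frame("top")
for z in(0,.015,.03,.045,.06): print(z,back(t,(416.4,203.2),z).round(3),back(s,(315.,159.2),z).round(3), back(s,(325,145.2),z).round(3))
E
```

```text
0 [[ 0.541 -0.263  0.   ]] [[ 0.542 -0.33   0.   ]] [[ 0.516 -0.425  0.   ]]
0.015 [[ 0.539 -0.26   0.015]] [[ 0.541 -0.303  0.015]] [[ 0.515 -0.396  0.015]]
0.03 [[ 0.536 -0.257  0.03 ]] [[ 0.539 -0.276  0.03 ]] [[ 0.515 -0.366  0.03 ]]
0.045 [[ 0.533 -0.254  0.045]] [[ 0.538 -0.248  0.045]] [[ 0.514 -0.337  0.045]]
0.06 [[ 0.531 -0.251  0.06 ]] [[ 0.536 -0.221  0.06 ]] [[ 0.513 -0.307  0.06 ]]
```

The camera views put the open fingertips at about z=43 mm, well above the TCP reading. A partial close will show how the fingers behave.

```bash
python3 -m handwheel '0 0 0 0 0 0 64; 0 0 0 0 0 0 64; 0 0 0 0 0 0 64' 30
python3 - <<'E'
from h import *
s=grab_frame("side")
crop(s,295,125,50,50,12,"s6.png")
E
```

```text
clock: 3.55
tcp_pos: [0.5288, -0.2975, 0.0015]
orientation: [1.87, -2.525, -0.0]
contact_force: [1.3, 0.4, 1.0]
grip_width: 0.0641
```

View pics/s6.png

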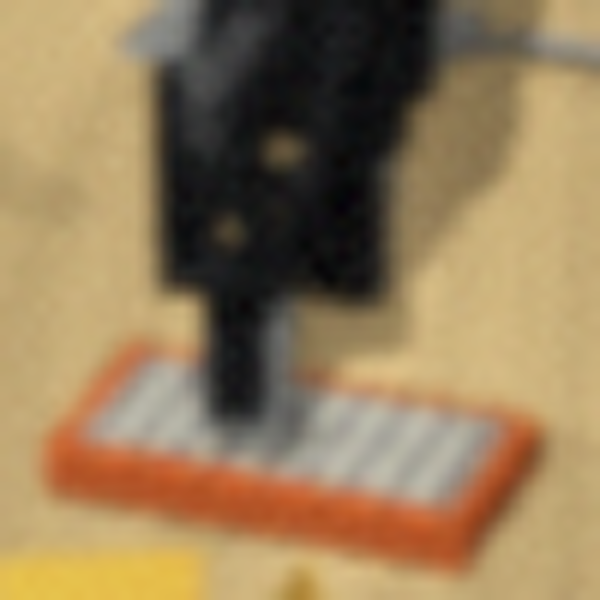

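```bash
python3 -m handwheel '0 0 0 0 0 0 52; 0 0 0 0 0 0 52; 0 0 0 0 0 0 52' 30
python3 - <<'E'
from h import *
s=grab_frame("side")
crop(s,285,115,60,60,10,"s7.png"); go(.5287,-.2995,0)
E
```

```text
clock: 3.98
tcp_pos: [0.5289, -0.2975, 0.0015]
orientation: [-1.87, 2.525, -0.0]
contact_force: [-0.5, 0.3, 0.1]
grip_width: 0.0516
clk 4.03 tcp [ 0.5289 -0.2976  0.0015] jaw yaw -1.8667 j7 -1.49 F [-0.8  0.8 -0. ] w 51.8
shift mm [ 1.9 -0.4  1.5] turn [-0. -0.  0.] levelling only [-0. -0.  0.]
```

View pics/s7.png

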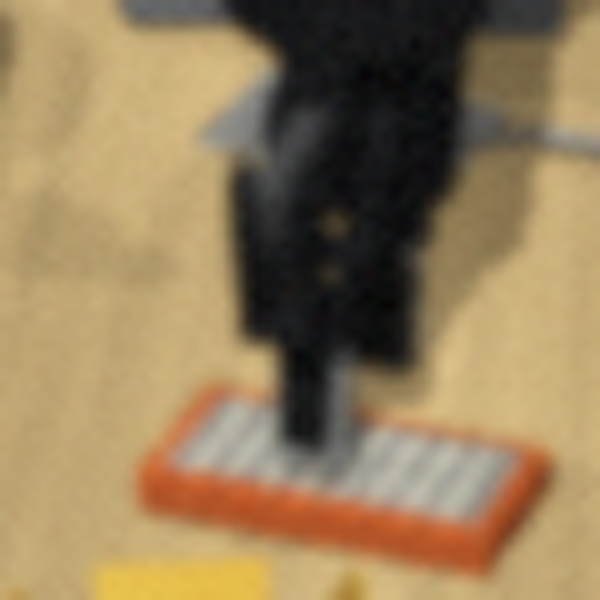

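```bash
python3 -m handwheel '0 0 0 0 0 0 10; 0 0 0 0 0 0 10; 0 0 0 0 0 0 10; 0 0 0 0 0 0 10'
python3 - <<'E'
from h import *
s=grab_frame("side")
crop(s,285,115,60,60,10,"s8.png"); go(.5287,-.2995,0);t=grab_frame("top");crop(t,400,170,70,60,11,"t8.png")
E
```

```text
clock: 4.53
tcp_pos: [0.5289, -0.2975, 0.0015]
orientation: [-1.87, 2.525, -0.0]
contact_force: [-0.1, 0.7, 0.1]
grip_width: 0.0099
clk 4.58 tcp [ 0.5289 -0.2976  0.0015] jaw yaw -1.8666 j7 -1.49 F [-0.3  0.   0.1] w 10.0
shift mm [ 1.9 -0.4  1.5] turn [-0. -0.  0.] levelling only [-0. -0.  0.]
```

View pics/s8.png

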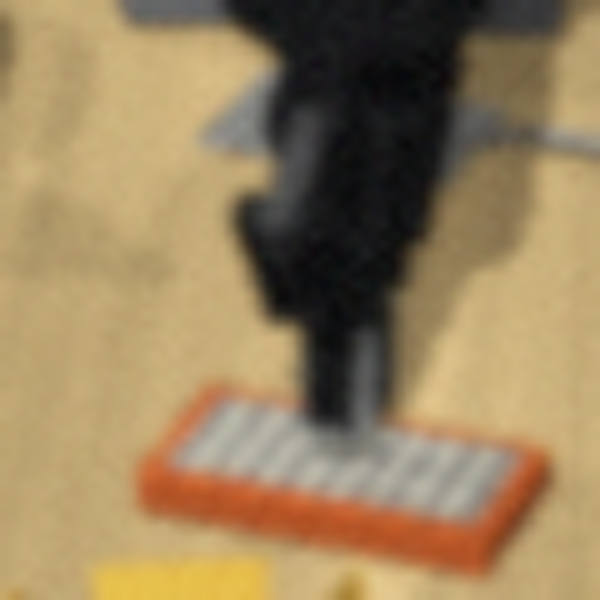

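View pics/t8.png

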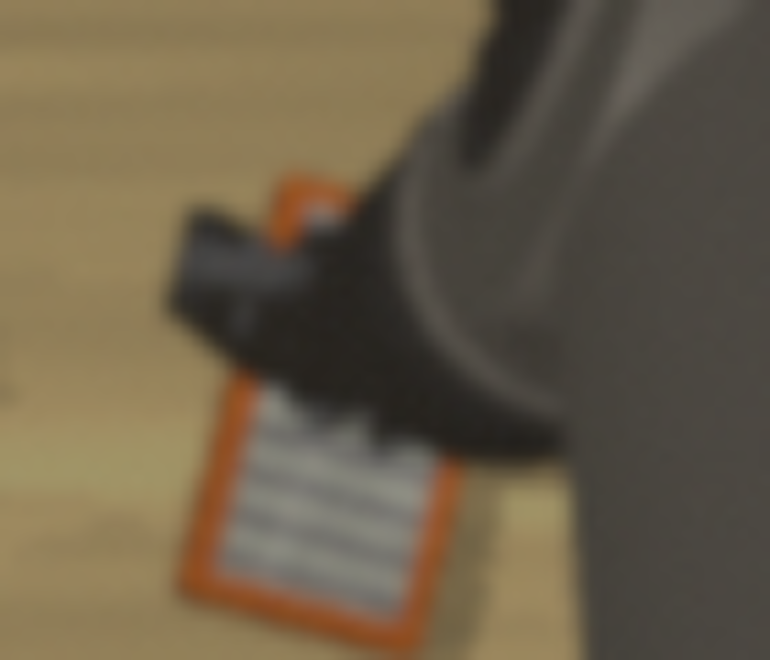

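Shut fingertips show at side pixel (319,158), about z=22 mm, while the TCP reads 1.5 mm. So the TCP reading looks roughly 20 mm low here. I'll touch the filter top (14 mm) gently to calibrate this by contact.

```bash
python3 -m handwheel '0 0 2 0 0 0 10; 0 0 4 0 0 0 10;0 0 4 0 0 0 10'; python3 -m handwheel '0 0 1.5 0 0 0 10; 0 0 1.5 0 0 0 10';python3 -m handwheel '0 0 1.5 0 0 0 10; 0 0 1.5 0 0 0 10'
```

```text
clock: 5.0
tcp_pos: [0.5287, -0.2974, -0.0027]
orientation: [1.87, -2.524, -0.001]
contact_force: [0.0, -0.0, 0.0]
grip_width: 0.01
clock: 5.25
tcp_pos: [0.5288, -0.2975, -0.0041]
orientation: [1.87, -2.524, -0.0]
contact_force: [1.0, 0.1, 0.9]
grip_width: 0.0102
clock: 5.5
tcp_pos: [0.5288, -0.2975, -0.0056]
orientation: [1.87, -2.524, -0.0]
contact_force: [-0.6, -0.4, 0.5]
grip_width: 0.0098
```

```bash
python3 -m handwheel '0 0 1.5 0 0 0 10; 0 0 1.5 0 0 0 10'; python3 -m handwheel '0 0 1.5 0 0 0 10; 0 0 1.5 0 0 0 10';python3 -c "
from h import *
s=grab_frame('side');crop(s,285,115,60,60,10,'s9.png')"
```

```text
clock: 5.75
tcp_pos: [0.5288, -0.2975, -0.0071]
orientation: [1.87, -2.525, -0.0]
contact_force: [0.8, 0.4, -0.5]
grip_width: 0.0098
clock: 6.0
tcp_pos: [0.5287, -0.2975, -0.0086]
orientation: [1.87, -2.524, -0.0]
contact_force: [-0.2, -0.6, -0.5]
grip_width: 0.0103
```

View pics/s9.png

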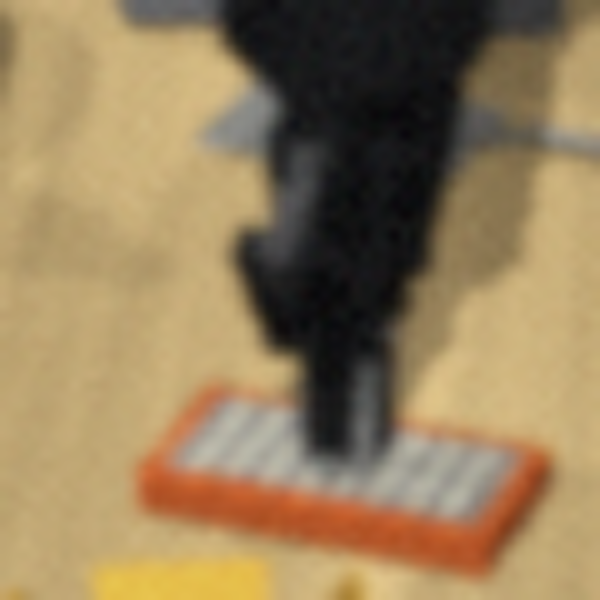

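```bash
python3 -m handwheel '0 0 1 0 0 0 10; 0 0 1 0 0 0 10'; python3 -m handwheel '0 0 1 0 0 0 10; 0 0 1 0 0 0 10'; python3 -m handwheel '0 0 1 0 0 0 10; 0 0 1 0 0 0 10'
```

```text
clock: 6.3
tcp_pos: [0.5288, -0.2975, -0.0096]
orientation: [1.87, -2.525, -0.0]
contact_force: [0.6, 0.3, 0.8]
grip_width: 0.01
clock: 6.55
tcp_pos: [0.5289, -0.2975, -0.0106]
orientation: [1.87, -2.525, -0.0]
contact_force: [0.1, -0.1, -0.5]
grip_width: 0.0099
clock: 6.8
tcp_pos: [0.5288, -0.2975, -0.0116]
orientation: [1.87, -2.524, -0.0]
contact_force: [-0.5, -0.2, -0.9]
grip_width: 0.0097
```

```bash
python3 -m handwheel '0 0 1 0 0 0 10; 0 0 1 0 0 0 10'; python3 -m handwheel '0 0 1 0 0 0 10; 0 0 1 0 0 0 10'; python3 -m handwheel '0 0 1 0 0 0 10; 0 0 1 0 0 0 10';python3 -c "
from h import *
s=grab_frame('side');crop(s,285,115,60,60,10,'s10.png')"
```

```text
clock: 7.05
tcp_pos: [0.529, -0.2976, -0.0123]
orientation: [-1.87, 2.524, -0.0]
contact_force: [-0.1, 0.6, 1.7]
grip_width: 0.01
clock: 7.3
tcp_pos: [0.529, -0.2976, -0.0124]
orientation: [-1.87, 2.525, -0.0]
contact_force: [-2.8, 1.9, 11.9]
grip_width: 0.0099
clock: 7.55
tcp_pos: [0.529, -0.2976, -0.0124]
orientation: [-1.869, 2.525, -0.0]
contact_force: [-5.0, 2.6, 20.8]
grip_width: 0.0101
```

View pics/s10.png

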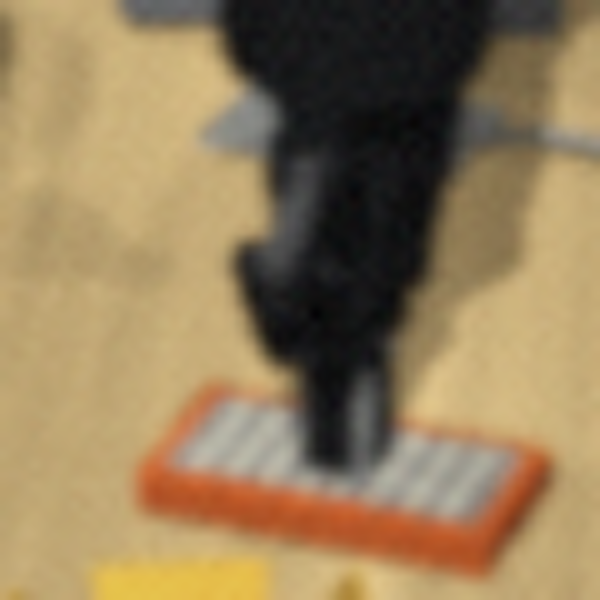

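Contact came at TCP z=-12.4 mm, with the force rising about 9 N per mm. So the true fingertip sits 26.4 mm above the TCP reading, while x and y agree with the images. I'll use that offset and regrasp lower.

```bash
python3 -m handwheel '0 0 -15 0 0 0 85; 1 0 -25 0 0 0 85; 1 0 -25 0 0 0 85; 1 0 -25 0 0 0 85; 1 0 -25 0 0 0 85; 1 0 -5 0 0 0 85; 1 0 8 0 0 0 85; 1 0 12 0 0 0 85; 1 0 12 0 0 0 85'
python3 -m handwheel '0 0 0 0 0 0 68; 0 0 0 0 0 0 68'
python3 -c "
from h import *
s=grab_frame('side');crop(s,285,115,60,60,10,'s11.png')"
```

```text
clock: 8.72
tcp_pos: [0.5282, -0.2983, -0.0272]
orientation: [1.869, -2.524, -0.002]
contact_force: [1.0, -1.2, 0.1]
grip_width: 0.0851
clock: 8.98
tcp_pos: [0.5289, -0.2987, -0.026]
orientation: [-1.87, 2.524, -0.001]
contact_force: [0.5, -0.1, -0.1]
grip_width: 0.068
```

View pics/s11.png

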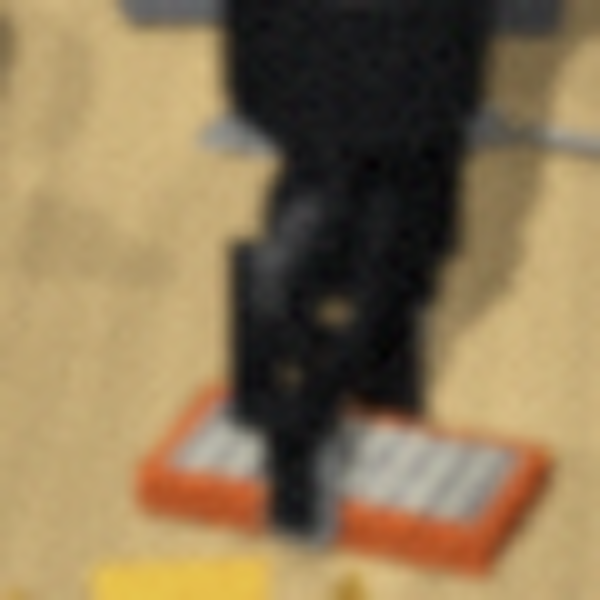

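Now the near finger stands in front of the filter's side, with its tip at crop (290,530), just above the table. Closing.

```bash
python3 -m handwheel '0 0 0 0 0 0 50; 0 0 0 0 0 0 50; 0 0 0 0 0 0 50' 35; python3 -m handwheel '0 0 -10 0 0 0 50; 0 0 -50 0 0 0 50; 0 0 -110 0 0 0 50; 0 0 -110 0 0 0 50'
python3 -c "
from h import *
s=grab_frame('side');t=grab_frame('top');crop(s,270,90,90,90,6.5,'s12.png');crop(t,400,160,90,80,7,'t12.png')
go(.5439,-.0285,.13,-1.352+np.pi/2)"
```

```text
clock: 9.4
tcp_pos: [0.5289, -0.2987, -0.0258]
orientation: [-1.869, 2.524, -0.001]
contact_force: [-0.5, 1.2, 6.0]
grip_width: 0.0588
clock: 9.9
tcp_pos: [0.5321, -0.3002, 0.0889]
orientation: [-1.867, 2.521, -0.014]
contact_force: [1.1, -0.7, -1.2]
grip_width: 0.059
clk 10.0 tcp [ 0.5287 -0.2985  0.0841] jaw yaw -1.8666 j7 -1.48 F [-0.4  0.1 -1.3] w 58.8
shift mm [-262.7   64.1  -46. ] turn [-7.000e-02  3.000e-02  6.052e+01] levelling only [-0.07 -0.01  0.  ]
```

View pics/s12.png

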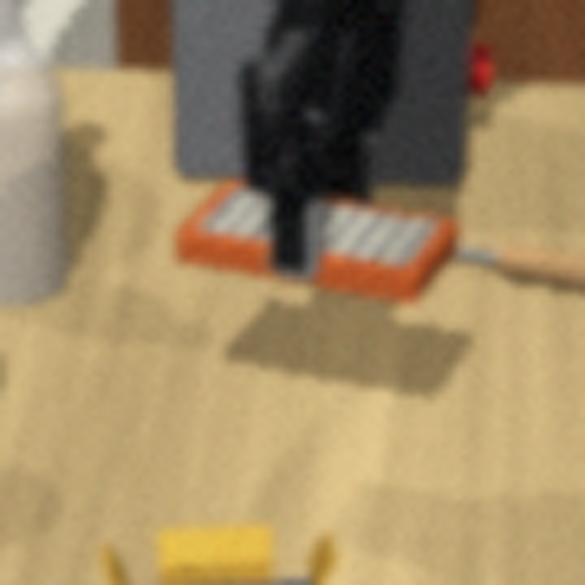

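View pics/t12.png

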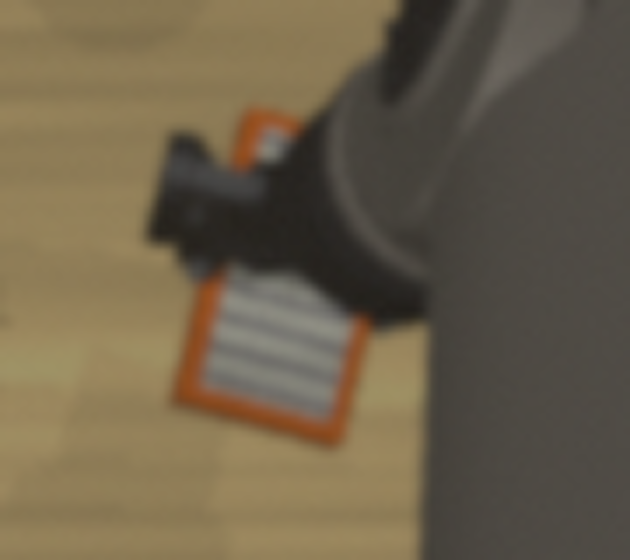

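```bash
python3 -m handwheel '-50 12 0 0 0 10 50; -100 24 0 0 0 20 50; -150 36 0 0 0 30 50; -200 48 0 0 0 40 50; -240 58 0 0 0 50 50; -263 64 0 0 0 60.5 50; -263 64 0 0 0 60.5 50; -263 64 0 0 0 60.5 50'
cat > m3.py <<'E'
from fit import *
import sys
zb=float(sys.argv[1]); tag=sys.argv[2]
o=readout.get_obs();zb=o["tcp_pos"][2]+.0258 if zb<0 else zb
s=grab_frame("side");t=grab_frame("top")
go(.5439,-.0285,.084,-1.352+np.pi/2)
print("zb",zb)
c=proj(s,[[o["tcp_pos"][0],o["tcp_pos"][1],zb]])[0].astype(int)
x,y=c-[45,40]
hsv=cv2.cvtColor(s["pixels"],cv2.COLOR_RGB2HSV).astype(int);m=(hsv[...,0]<14)&(hsv[...,1]>120)&(hsv[...,2]>90)
o2=np.zeros(m.shape,np.uint8);o2[y:y+70,x:x+90]=m[y:y+70,x:x+90]
cv2.imwrite("pics/m_"+tag+".png",o2*255)
crop(s,x-20,y-10,130,110,6,"s_"+tag+".png");crop(t,270,150,120,90,6,"t_"+tag+".png")
E
python3 m3.py -1 a
```

```text
clock: 11.0
tcp_pos: [0.5431, -0.0295, 0.0826]
orientation: [0.346, -3.12, 0.001]
contact_force: [0.8, -1.1, -0.6]
grip_width: 0.0589
clk 11.1 tcp [ 0.5435 -0.0301  0.083 ] jaw yaw -2.9231 j7 -2.9 F [ 0.2 -1.2 -1.1] w 59.0
shift mm [-0.7  1.5 -1. ] turn [-0.03 -0.07 -0.02] levelling only [-0.03 -0.07  0.  ]
zb 0.10835442676169099
```

View pics/s_a.png

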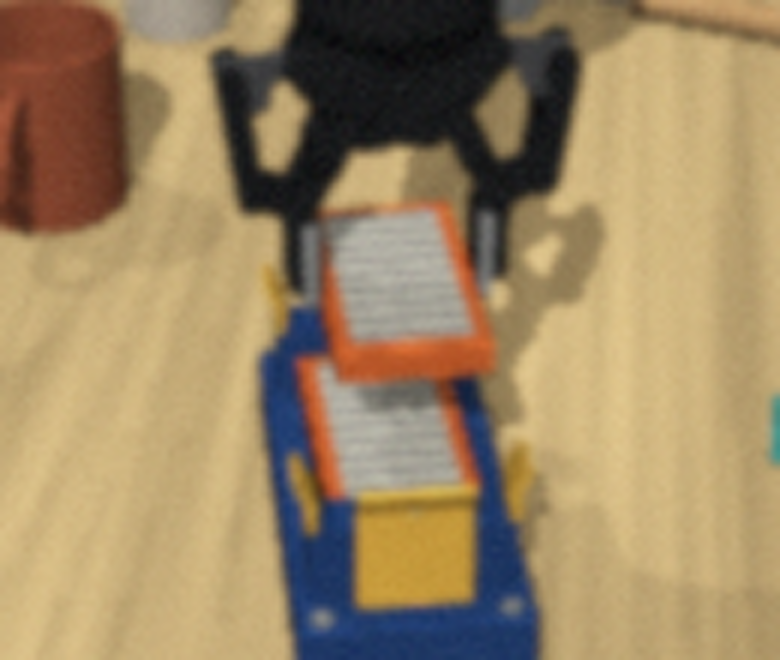

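View pics/t_a.png

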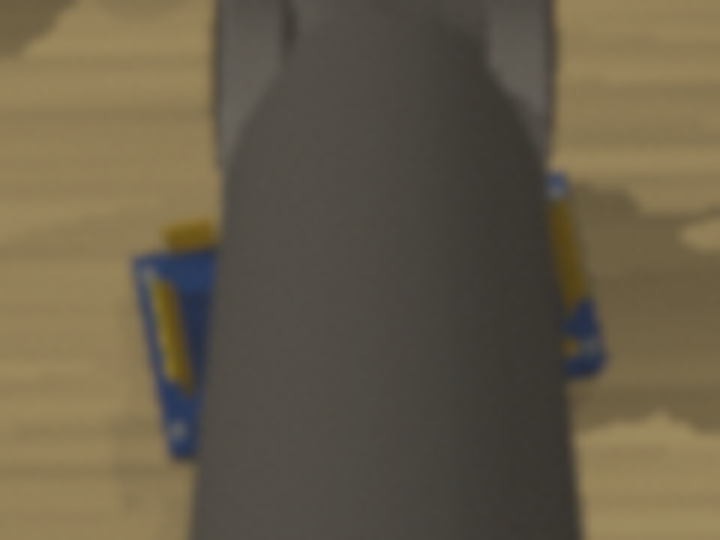

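```bash
cat > m4.py <<'E'
from fit import *
s=grab_frame("side");o=readout.get_obs()
hsv=cv2.cvtColor(s["pixels"],cv2.COLOR_RGB2HSV).astype(int);m=((hsv[...,0]<14)&(hsv[...,1]>120)&(hsv[...,2]>90)).astype(np.uint8)
n,l,st,ce=cv2.connectedComponentsWithStats(m)
p=proj(s,[*o["tcp_pos"][:2],o["tcp_pos"][2]+.035])[0]
for i in range(1,n):
    if st[i,4]>40 and np.hypot(*(ce[i]-p))<60: print(i,st[i],ce[i].round())
k=min((i for i in range(1,n) if st[i,4]>150),key=lambda i:np.hypot(*(ce[i]-p)))
c=max(cv2.findContours((l==k).astype(np.uint8),cv2.RETR_EXTERNAL,cv2.CHAIN_APPROX_NONE)[0],key=cv2.contourArea)
h=cv2.convexHull(c).reshape(-1,2).astype(np.float32)
for zb in(.1063,.1083,.1103):
    x,f=fit("filter",[*o["tcp_pos"][:2],-1.352],[(s,h)],zb);print(zb,x.round(4),round(f,3))
crop(s,260,120,100,80,8,"ov4.png",[hull(s,"filter",x,zb)])
E
python3 m4.py
```

```text
8 [292 163  33  50 412] [308. 189.]
0.1063 [ 0.5362  0.0342 -1.5102] 0.309
0.1083 [ 0.5361  0.0366 -1.5007] 0.306
0.1103 [ 0.5359  0.0387 -1.5008] 0.303
```

View pics/ov4.png

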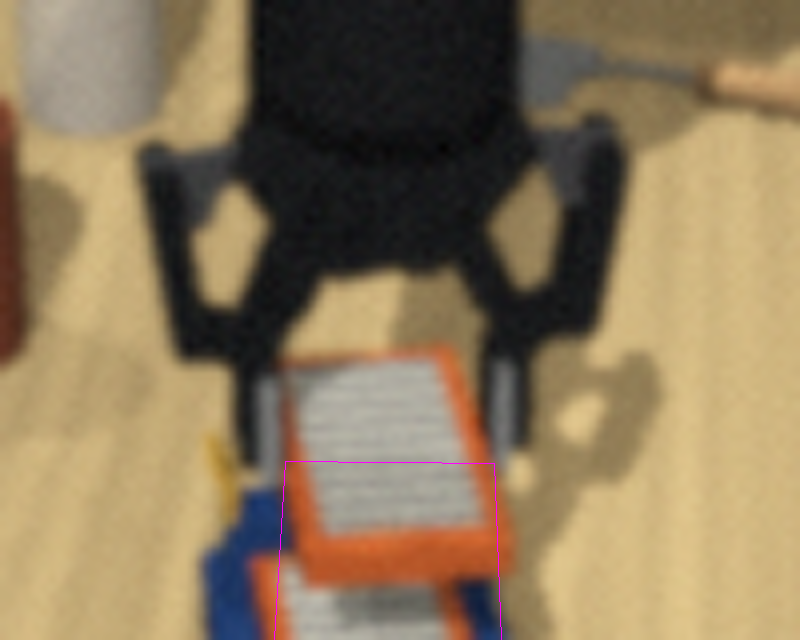

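```bash
python3 - <<'E'
from h import *
from scipy.optimize import least_squares
s=grab_frame("side")
q=(np.array([(283,358),(455,345),(506,522),(308,540),(510,572),(312,585)])+.5)/8-.5+[260,120]
# filter local: x axis yaw -1.352 -> -y world; far end=+x local ; image left=+x world = local +y
L=np.array([(.055,.03,.014),(.055,-.03,.014),(-.055,-.03,.014),(-.055,.03,.014),(-.055,-.03,0),(-.055,.03,0)])
def P(p): c,k=np.cos(p[2]),np.sin(p[2]); return np.c_[p[0]+c*L[:,0]-k*L[:,1],p[1]+k*L[:,0]+c*L[:,1],L[:,2]+p[3]]
b=least_squares(lambda p:(proj(s,P(p))-q).ravel(),[.544,-.03,-1.352,.108]);print(b.x.round(4),b.fun.reshape(-1,2).round(1))
for z in(.106,.1083,.11):
  b=least_squares(lambda p:(proj(s,P([*p,z]))-q).ravel(),[.544,-.03,-1.352]);print(z,b.x.round(4),b.cost)
E
```

```text
[ 0.5459 -0.0967 -1.3781  0.0698] [[-0.9  0.1]
 [ 0.7  0.5]
 [ 0.4  0.8]
 [ 0.2 -0. ]
 [-0.2 -0.6]
 [-0.2 -0.7]]
0.106 [ 0.5418 -0.038  -1.3811] 5.341555125688794
0.1083 [ 0.5415 -0.0342 -1.3813] 5.861581385245005
0.11 [ 0.5413 -0.0315 -1.3815] 6.270874189676862
```

```bash
python3 -m handwheel '-0.5 1.5 20 0 0 0 50; -0.5 1.5 36 0 0 0 50; -0.5 1.5 44 0 0 0 50; -0.5 1.5 44 0 0 0 50'
python3 -c "
from h import *
s=grab_frame('side');crop(s,265,140,80,75,10,'s13.png')
go(.5439,-.0285,.03,-1.352+np.pi/2)"
```

```text
clock: 11.7
tcp_pos: [0.5437, -0.027, 0.0389]
orientation: [0.343, -3.122, 0.0]
contact_force: [0.4, -0.1, -0.4]
grip_width: 0.0587
clk 11.75 tcp [ 0.5442 -0.0269  0.0395] jaw yaw -2.9227 j7 -2.89 F [ 0.5 -0.3  0. ] w 58.7
shift mm [ 0.6 -1.5  9.5] turn [-0.   -0.02  0.01] levelling only [-0.   -0.02  0.  ]
```

View pics/s13.png

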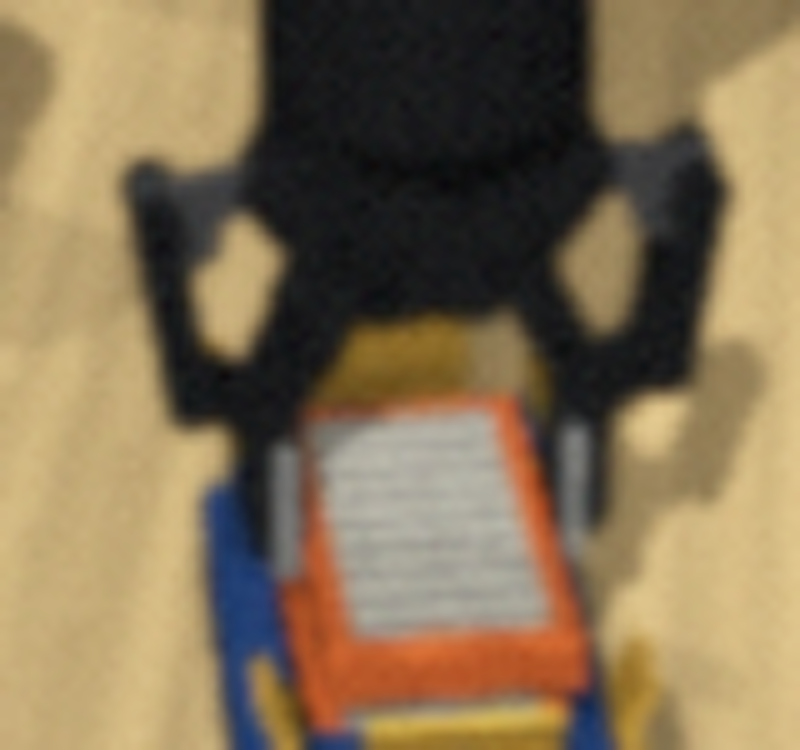

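```bash
python3 - <<'E'
from fit import *
s=grab_frame("side");o=readout.get_obs()
a=hull(s,"filter",[o["tcp_pos"][0],o["tcp_pos"][1]+.003,-1.352],o["tcp_pos"][2]+.0258)
b=hull(s,"filter",[.5439,-.0283+.003,-1.352],.04)
c=proj(s,pts("case",[.5438,-.0291+.003,-1.385])); ch=cv2.convexHull(c.astype(np.float32)).reshape(-1,2)
crop(s,265,140,80,105,7,"ov5.png",[a,b,ch])
E
```

```text
(no output)
```

View pics/ov5.png

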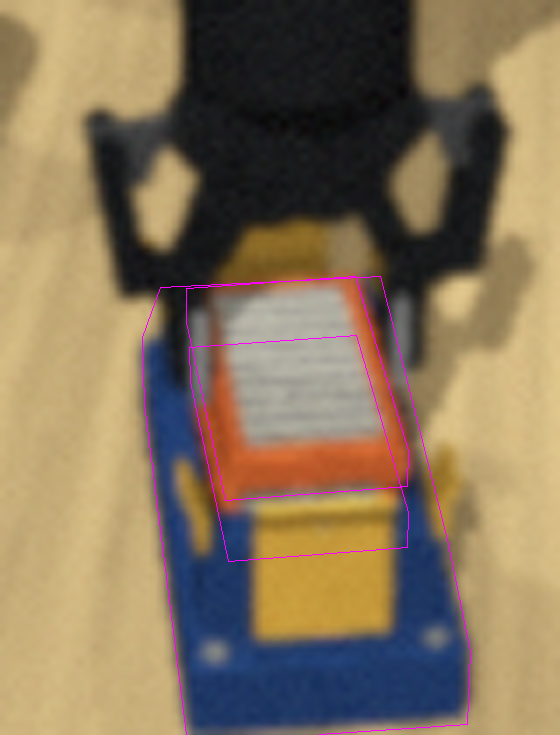

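```bash
python3 - <<'E'
from fit import *
s=grab_frame("side");o=readout.get_obs()
a=hull(s,"filter",[o["tcp_pos"][0],o["tcp_pos"][1]+.003,-1.352],o["tcp_pos"][2]+.0258)
P=np.array([[x,y,.084] for x in(-.08,.08) for y in(-.034,.034)])
crop(s,275,160,60,60,12,"ov6.png",[a])
E
```

```text
(no output)
```

View pics/ov6.png

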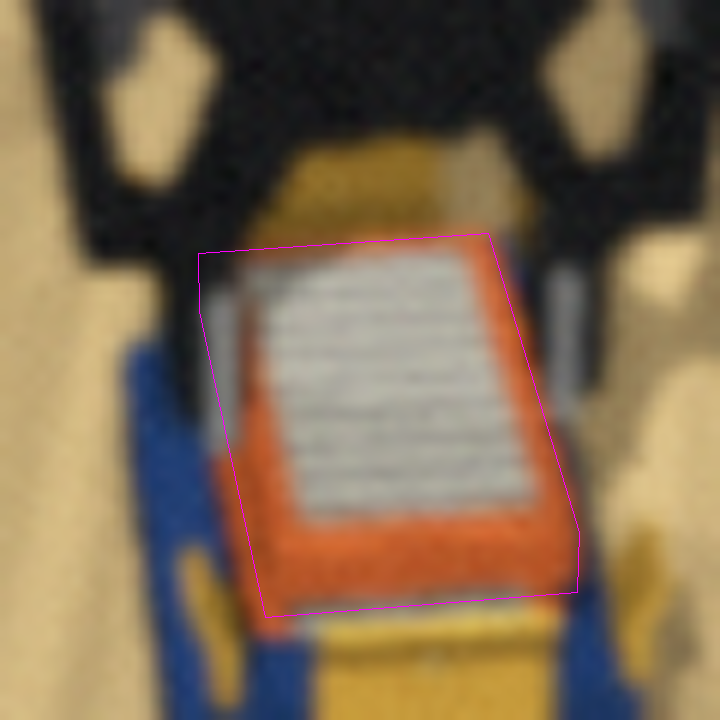

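```bash
python3 -m handwheel '0.5 -2 5 0 0 0 50; 0.5 -2 9 0 0 0 50; 0.5 -2 9 0 0 0 50; 0.5 -2 9 0 0 0 50'; python3 -m handwheel '0 0 1 0 0 0 50; 0 0 1 0 0 0 50'
```

```text
clock: 12.35
tcp_pos: [0.5441, -0.0287, 0.0305]
orientation: [0.344, -3.123, -0.0]
contact_force: [-0.1, -0.0, -0.9]
grip_width: 0.0587
clock: 12.6
tcp_pos: [0.5441, -0.0287, 0.0295]
orientation: [0.344, -3.123, 0.0]
contact_force: [0.9, 0.5, -1.7]
grip_width: 0.059
```

```bash
python3 -m handwheel '0 0 1 0 0 0 50; 0 0 1 0 0 0 50'; python3 -c "
from h import *
go(.5439,-.0290,.0282,-1.352+np.pi/2)"
```

```text
clock: 12.85
tcp_pos: [0.5441, -0.0287, 0.0284]
orientation: [0.343, -3.123, -0.0]
contact_force: [-0.6, -0.5, -1.2]
grip_width: 0.0586
clk 12.85 tcp [ 0.5441 -0.0287  0.0284] jaw yaw -2.9226 j7 -2.88 F [-0.6 -0.5 -1.2] w 58.6
shift mm [ 0.2 -0.2  0.2] turn [ 0.   -0.01  0.01] levelling only [ 0.   -0.01 -0.  ]
```

```bash
python3 -m handwheel '0 0 1 0 0 0 50; 0 0 1 0 0 0 50';python3 -m handwheel '0 0 0.7 0 0 0 50; 0 0 0.7 0 0 0 50'
```

```text
clock: 13.1
tcp_pos: [0.5442, -0.0288, 0.0279]
orientation: [-0.343, 3.123, 0.0]
contact_force: [-2.6, -0.2, 6.4]
grip_width: 0.059
clock: 13.35
tcp_pos: [0.5442, -0.0287, 0.0273]
orientation: [-0.343, 3.123, 0.0]
contact_force: [-1.8, 0.5, 5.7]
grip_width: 0.0589
```

Contact at about z=28 mm, as predicted. Releasing.

```bash
python3 -m handwheel '0 0 -1 0 0 0 62; 0 0 -1 0 0 0 70; 0 0 -1 0 0 0 78; 0 0 -5 0 0 0 80; 0 0 -40 0 0 0 80; 0 0 -70 0 0 0 80'; python3 -c "
from h import *
s=grab_frame('side');crop(s,265,140,80,105,7,'s14.png')
go(.46,.27,.13)"
```

```text
clock: 14.1
tcp_pos: [0.5441, -0.0288, 0.0978]
orientation: [0.343, -3.123, 0.0]
contact_force: [0.3, 0.1, 0.1]
grip_width: 0.0801
clk 14.15 tcp [ 0.5467 -0.0289  0.1016] jaw yaw -2.923 j7 -2.9 F [1.7 0.8 2.5] w 80.2
shift mm [ 19.6 310.6 -28.7] turn [-0.04  0.33 -0.  ] levelling only [-0.04  0.33 -0.  ]
```

View pics/s14.png

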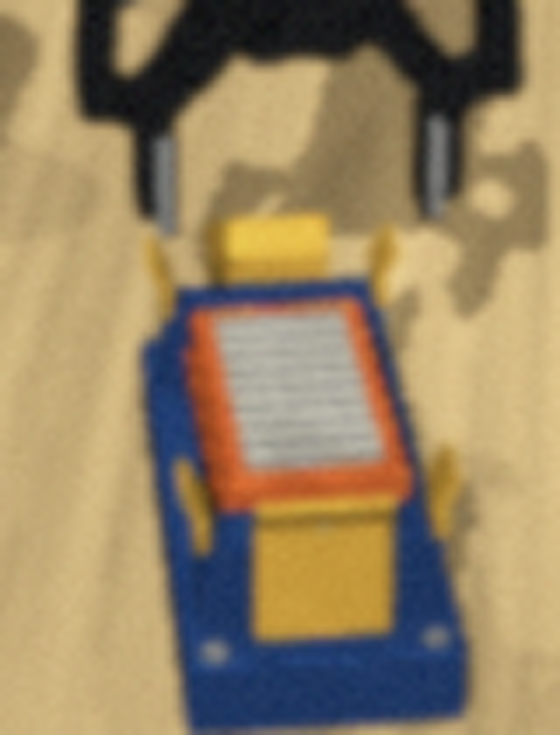

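```bash
python3 - <<'E'
from fit import *
t=grab_frame("top");s=grab_frame("side")
im=t["pixels"][:,:,:]; 
crop(t,195,195,55,75,8,"t15.png")
ht,_=mask(t,"grey",(195,198,52,72));print(fit("panel",[.464,.272,-.256],[(t,ht)]))
hsv=cv2.cvtColor(im,cv2.COLOR_RGB2HSV).astype(int)
m=np.zeros((400,640),np.uint8);m[215:252,205:238]=(((hsv[...,0]<8)|(hsv[...,0]>172))&(hsv[...,1]>110))[215:252,205:238]
q=np.argwhere(m)[:,::-1]; c=cv2.minAreaRect(q.astype(np.float32));b=cv2.boxPoints(c);print(c)
e=max([b[1]-b[0],b[2]-b[1]],key=lambda v:np.hypot(*v))
W=back(t,[np.array(c[0])-e/2,np.array(c[0])+e/2],.0315);d=W[1]-W[0];print("bar yaw",np.arctan2(d[1],d[0]),W.mean(0),np.linalg.norm(d))
f=lambda p,s,x,y:(np.array(p)+.5)/s-.5+[x,y]
for P in ([(230,382),(350,470)],):
  W=back(t,f(P,10,190,190),.0315);d=W[1]-W[0];print("slot",np.arctan2(d[1],d[0]),W.mean(0),np.linalg.norm(d))
W=back(s,f([(345,190),(440,110)],7,280,280),.0315);d=W[1]-W[0];print("slot side",np.arctan2(d[1],d[0]),W.mean(0),np.linalg.norm(d))
E
```

```text
(array([ 0.46401423,  0.27163056, -0.25577063]), np.float64(0.03551046290424857))
((219.30003356933594, 233.1000213623047), (15.800002098083496, 5.800000190734863), 36.86989974975586)
bar yaw -2.2085580166536087 [0.46144518 0.26830482 0.0315    ] 0.042914314548273935
slot -2.198367043426525 [0.46398768 0.27038409 0.0315    ] 0.04044336186365154
slot side -2.2419676693111654 [0.46594096 0.27269678 0.0315    ] 0.03954060646581994
```

View pics/t15.png

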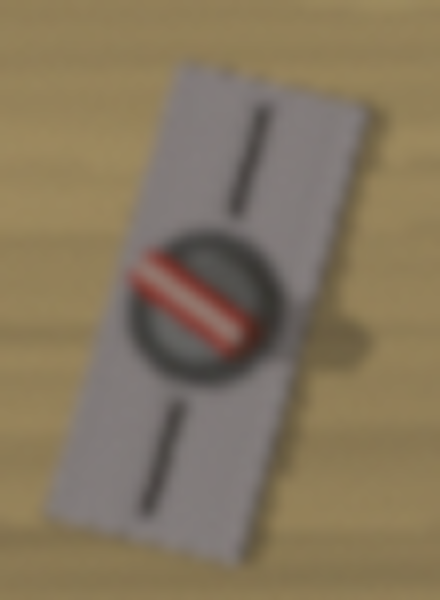

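```bash
python3 -c "
from h import *
go(.4642,.2716,.08)"
```

```text
clk 14.25 tcp [ 0.5455 -0.0287  0.0985] jaw yaw -2.9226 j7 -2.89 F [-0.7 -0.5  0.1] w 80.0
shift mm [ 14.2 310.8  18.3] turn [-0.03  0.21 -0.  ] levelling only [-0.03  0.21 -0.  ]
```

```bash
python3 -m handwheel '2 35 0 0 0 -10 80; 4 75 0 0 0 -20 70; 5 120 0 0 0 -31 60; 6 165 0 0 0 -41 50; 8 205 0 0 0 -52 45; 9 245 0 0 0 -62 45; 10 275 0 0 0 -73 45; 12 295 5 0 0 -83 45; 14 311 10 0 0 -94 45; 14 311 18 0 0 -104 45; 14 311 18 0 0 -115 45; 14 311 18 0 0 -125 45'
python3 -m handwheel '0 0 0 0 0 -5.5 45;0 0 0 0 0 -5.5 45;0 0 0 0 0 -5.5 45'
python3 - <<'E'
from fit import *
go(.4642,.2716,.08,.925+np.pi/2)
s=grab_frame("side");t=grab_frame("top")
crop(s,270,230,130,120,6,"s16.png")
# stack check
h1,_=mask(t,"orange",(300,175,65,55)); lo,fu=fit("filter",[.543,-.03,-1.38],[(t,h1)],.054); print("stack upper",lo.round(4),fu)
crop(t,280,165,100,75,8,"t16.png",[hull(t,"filter",lo,.054)])
E
```

```text
clock: 15.75
tcp_pos: [0.462, 0.2714, 0.0776]
orientation: [2.931, -1.128, -0.003]
contact_force: [0.1, -0.0, 0.8]
grip_width: 0.0452
clock: 16.12
tcp_pos: [0.4626, 0.2716, 0.0783]
orientation: [2.978, -0.998, -0.001]
contact_force: [-0.3, 0.2, 0.3]
grip_width: 0.0452
clk 16.12 tcp [0.4626 0.2716 0.0783] jaw yaw -0.6469 j7 -1.52 F [-0.3  0.2  0.3] w 45.2
shift mm [ 1.3 -1.  -1.7] turn [ 0.04  0.03 -0.06] levelling only [0.04 0.03 0.  ]
stack upper [ 0.5413 -0.029  -1.3665] 0.04855175688509022
```

View pics/s16.png

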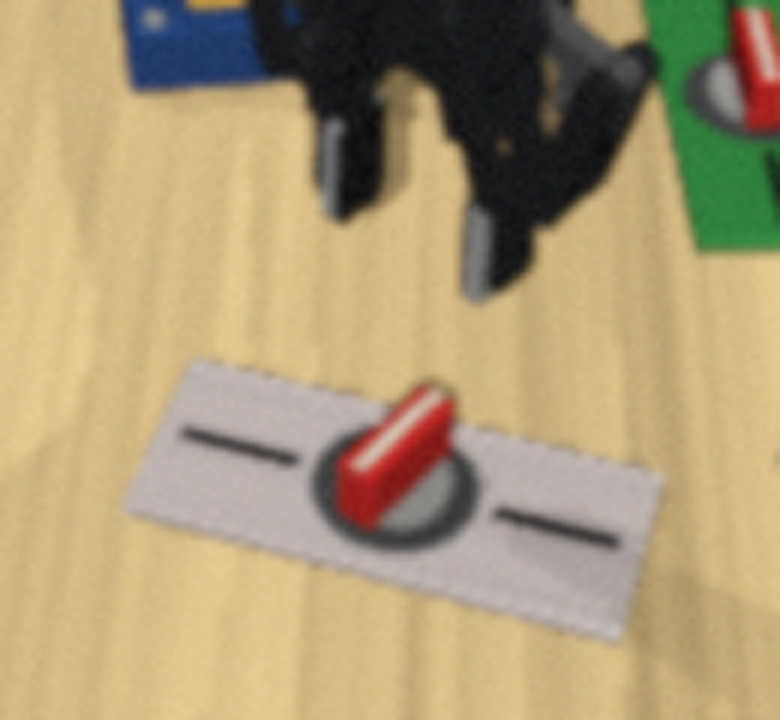

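View pics/t16.png

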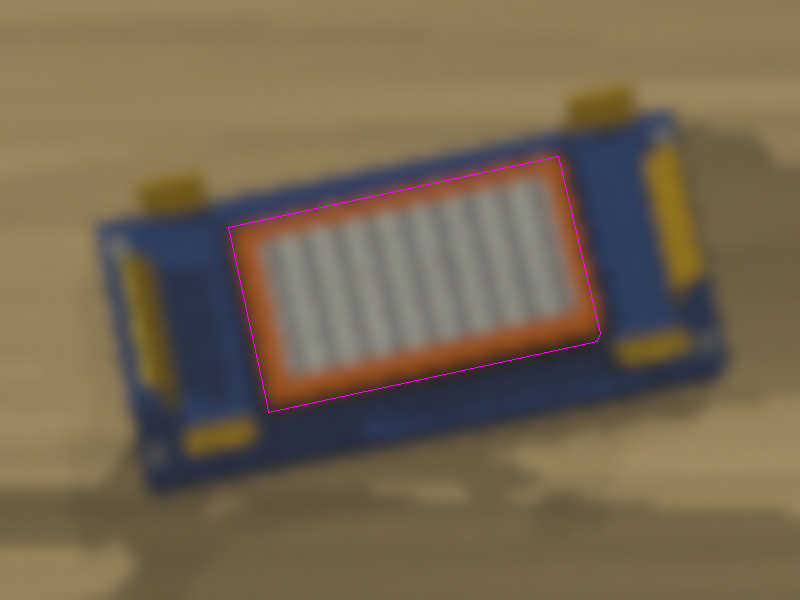

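The stack sits about 2.7 mm off the earlier filter_low fit, within the 6 mm tolerance. The gripper is lined up over the fastener, so I descend to grip it.

```bash
python3 -m handwheel '1.3 -1 30 0 0 0 40; 1.3 -1 60 0 0 0 40; 1.3 -1 80 0 0 0 40; 1.3 -1 80 0 0 0 40'
python3 - <<'E'
from fit import *
go(.4642,.2716,-.0155,.925+np.pi/2)
s=grab_frame("side")
crop(s,285,255,100,90,8,"s17.png")
E
```

```text
clock: 16.73
tcp_pos: [0.4634, 0.2711, -0.0025]
orientation: [2.977, -0.995, -0.003]
contact_force: [-0.6, 0.6, 1.2]
grip_width: 0.0397
clk 16.73 tcp [ 0.4634  0.2711 -0.0025] jaw yaw -0.6452 j7 -1.59 F [-0.6  0.6  1.2] w 39.7
shift mm [ 0.4 -0.9 13. ] turn [0.17 0.06 0.04] levelling only [0.17 0.06 0.  ]
```

View pics/s17.png

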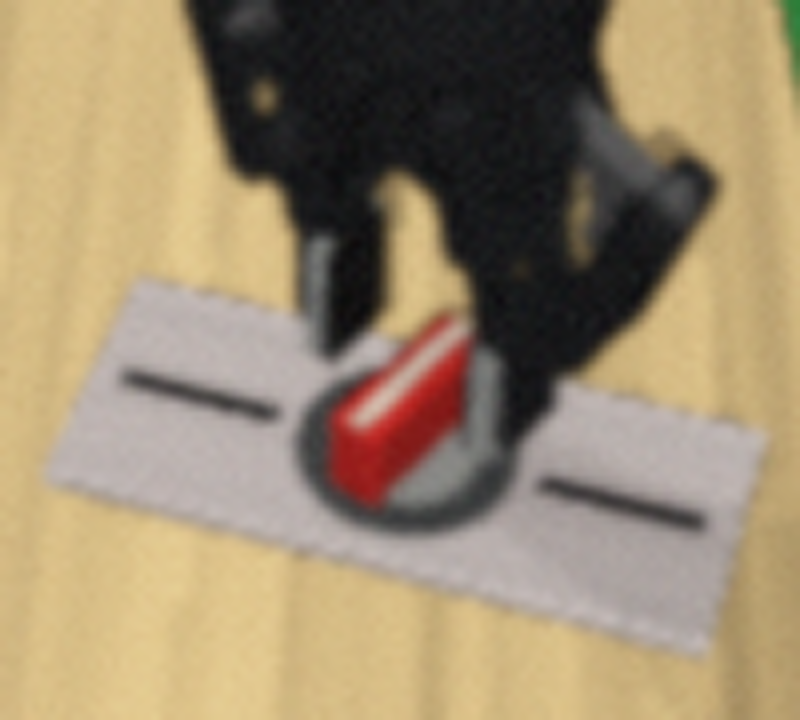

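```bash
python3 -m handwheel '0.3 -0.9 7 0 0 0 40; 0.3 -0.9 12 0 0 0 40; 0.3 -0.9 12 0 0 0 40'; python3 -m handwheel '0 0 0 0 0 0 5; 0 0 0 0 0 0 5; 0 0 0 0 0 0 5;0 0 0 0 0 0 5' 60
python3 - <<'E'
from fit import *
go(.4642,.2716,-.0155,.925+np.pi/2)
s=grab_frame("side")
crop(s,285,255,100,90,8,"s18.png")
E
```

```text
clock: 17.15
tcp_pos: [0.4653, 0.2722, -0.0133]
orientation: [2.979, -0.996, -0.0]
contact_force: [0.5, 1.0, 0.9]
grip_width: 0.0399
clock: 17.65
tcp_pos: [0.4655, 0.2724, -0.0128]
orientation: [-2.98, 0.995, -0.001]
contact_force: [-0.6, 0.3, 4.9]
grip_width: 0.0126
clk 17.65 tcp [ 0.4655  0.2724 -0.0128] jaw yaw -0.6449 j7 -1.6 F [-0.6  0.3  4.9] w 12.6
shift mm [-0.5  1.4  2.7] turn [-0.02 -0.02  0.05] levelling only [-0.02 -0.02  0.  ]
```

View pics/s18.png

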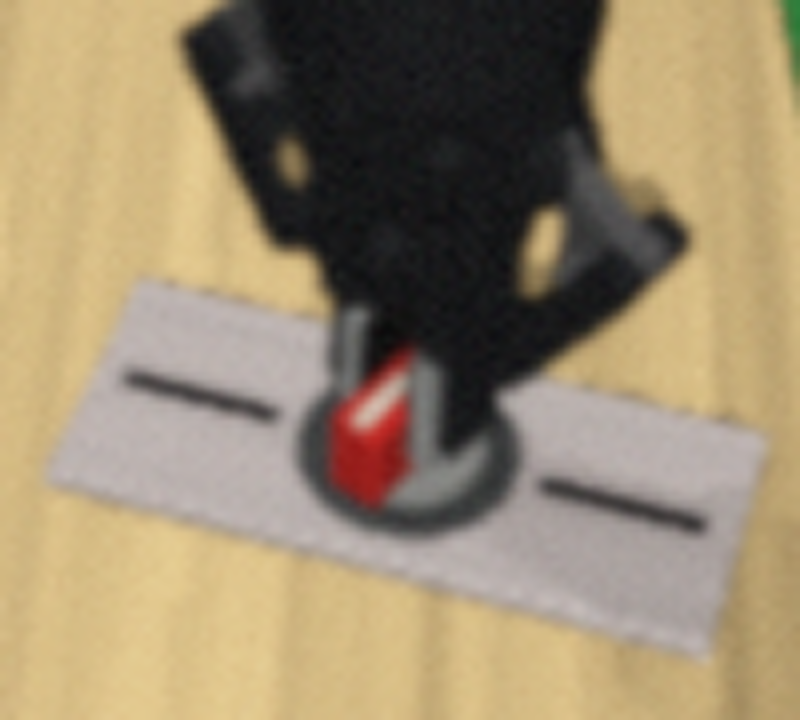

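```bash
python3 -m handwheel '0 0 -15 0 0 0 5; 0 0 -50 0 0 0 5; 0 0 -90 0 0 0 5; 0 0 -105 0 0 0 5; 0 0 -105 0 0 0 5'
python3 - <<'E'
from fit import *
go(.5421,-.0287,.092)
s=grab_frame("side")
crop(s,265,210,120,110,6.5,"s19.png")
E
```

```text
clock: 18.32
tcp_pos: [0.4659, 0.2724, 0.0926]
orientation: [-2.978, 0.996, -0.002]
contact_force: [0.2, -0.2, -1.8]
grip_width: 0.0128
clk 18.32 tcp [0.4659 0.2724 0.0926] jaw yaw -0.6453 j7 -1.51 F [ 0.2 -0.2 -1.8] w 12.8
shift mm [242.  194.7   0.5] turn [-0.1  -0.05  0.  ] levelling only [-0.1  -0.05  0.  ]
```

View pics/s19.png

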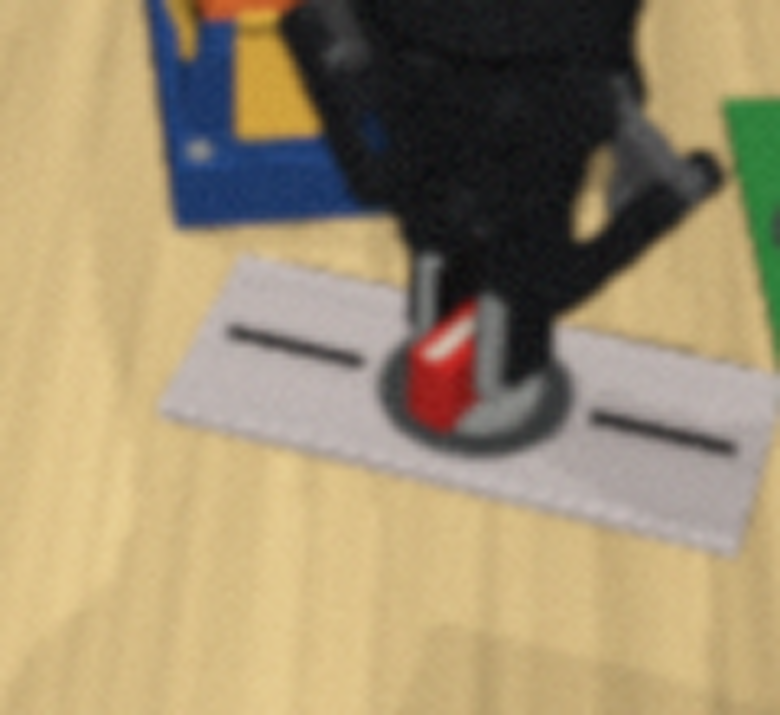

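Held level and lifted. Now carry it over the case with a −115° tool turn.

```bash
python3 -m handwheel '20 15 0 0 0 -10 5; 45 36 0 0 0 -20 5; 70 56 0 0 0 -30 5; 95 76 0 0 0 -40 5; 120 97 0 0 0 -50 5; 145 117 0 0 0 -60 5; 170 137 0 0 0 -70 5; 195 157 0 0 0 -80 5; 215 174 0 0 0 -90 5; 230 186 0 0 0 -100 5; 240 193 0 0 0 -110 5; 242 195 0 0 0 -115 5'
python3 -m handwheel '0 0 0 0 0 0 5; 0 0 0 0 0 0 5; 0 0 0 0 0 0 5'
python3 - <<'E'
from fit import *
go(.5421,-.0287,.09,1.366)
s=grab_frame("side");t=grab_frame("top")
crop(s,255,130,110,110,6.5,"s20.png");crop(t,270,150,120,90,6,"t20.png")
E
```

```text
clock: 19.88
tcp_pos: [0.5403, -0.0303, 0.0897]
orientation: [-2.437, -1.979, 0.003]
contact_force: [0.1, -0.8, -1.7]
grip_width: 0.0124
clock: 20.25
tcp_pos: [0.5413, -0.0285, 0.0915]
orientation: [-2.441, -1.978, 0.0]
contact_force: [-0.1, -0.6, -1.0]
grip_width: 0.0126
clk 20.25 tcp [ 0.5413 -0.0285  0.0915] jaw yaw 1.362 j7 0.86 F [-0.1 -0.6 -1. ] w 12.6
shift mm [0.  0.9 1.5] turn [-0.03 -0.   -0.23] levelling only [-0.03 -0.    0.  ]
```

View pics/s20.png

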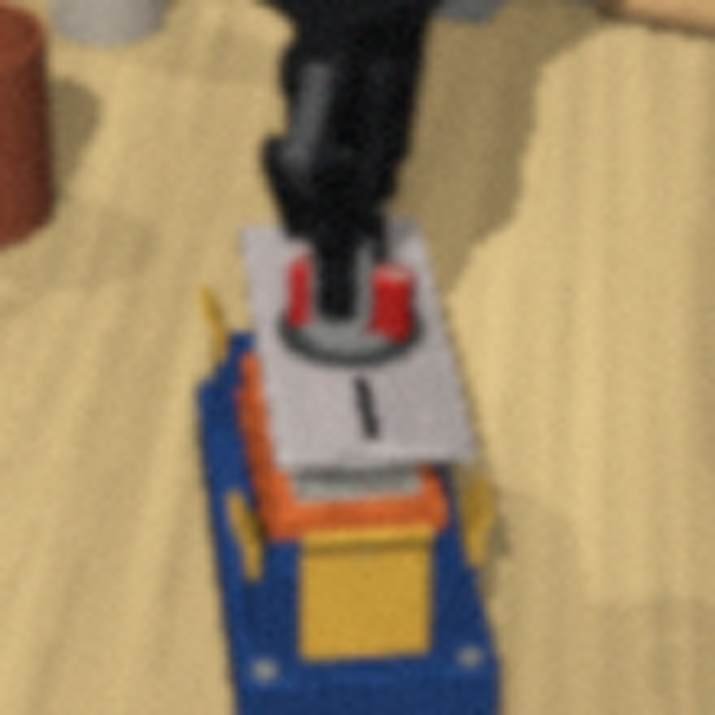

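View pics/t20.png

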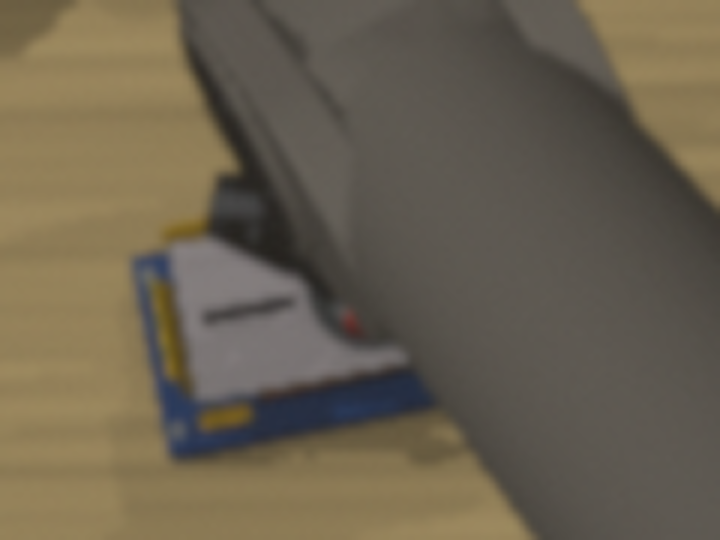

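```bash
cat > m5.py <<'E'
from fit import *
import sys
# args: zbottom_offset ; overlay of predicted panel pose at TCP + offset, for both cams
o=readout.get_obs(); Rc=R.from_rotvec(o["orientation"]).as_matrix(); jy=np.arctan2(Rc[1,0],Rc[0,0])
al,ya,tag=float(sys.argv[1]),float(sys.argv[2]),sys.argv[3]
by=jy+np.pi/2; c=o["tcp_pos"][:2]+al*np.array([np.cos(by),np.sin(by)]); py=by-ya; z=o["tcp_pos"][2]+.0128
print("pred panel",c.round(4),((py+1.385+np.pi/2)%np.pi-np.pi/2).round(4),z)
s=grab_frame("side");t=grab_frame("top")
def top(zz,p): 
    k=np.array([[-.08,-.034],[.08,-.034],[.08,.034],[-.08,.034]]);co,si=np.cos(p[2]),np.sin(p[2])
    return np.c_[p[0]+co*k[:,0]-si*k[:,1],p[1]+si*k[:,0]+co*k[:,1],np.full(4,zz)]
crop(s,265,150,90,90,8,f"s_{tag}.png",[proj(s,top(z+.006,[c[0],c[1]+.003,py]))])
crop(t,280,165,100,75,8,f"t_{tag}.png",[proj(t,top(z+.006,[c[0],c[1],py]))])
E
python3 m5.py -.0017 1.18 p1
```

```text
pred panel [ 0.5431 -0.029 ] -0.0034 0.10456730592367572
```

View pics/s_p1.png

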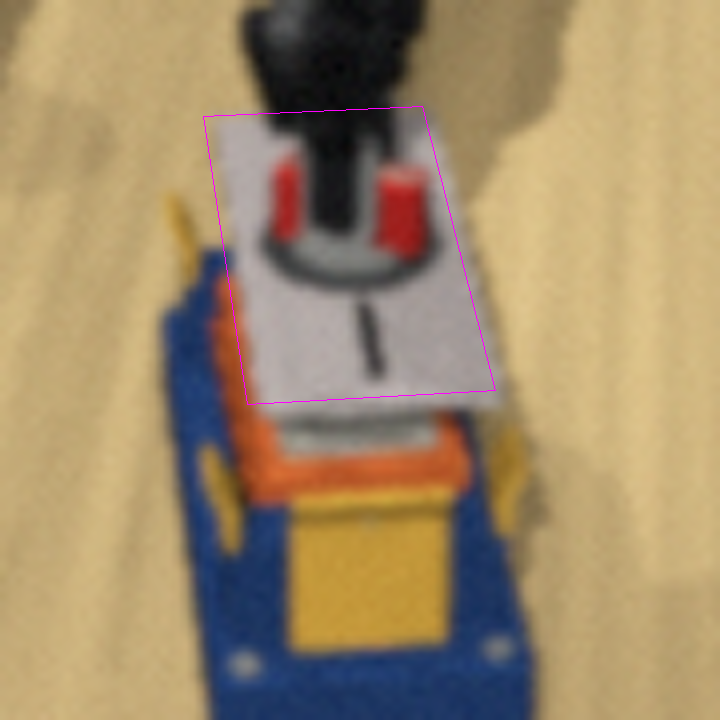

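View pics/t_p1.png

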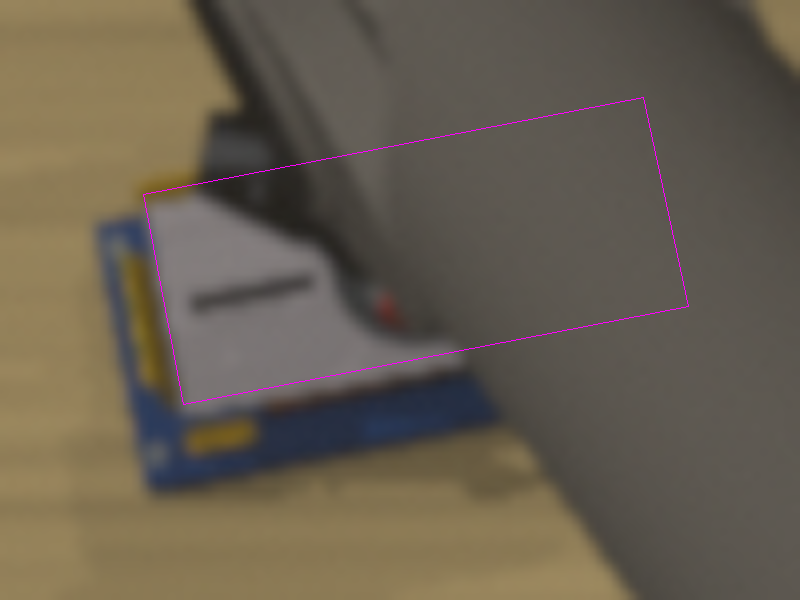

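```bash
python3 -m handwheel '0.6 3 8 0 0 -0.6 5; 0.6 3 16 0 0 -0.6 5; 0.6 3 16 0 0 -0.6 5; 0.6 3 16 0 0 -0.6 5'
python3 m5.py -.0017 1.18 p2; python3 -c "
from h import *
go(.5451,-.0287,.075)"
```

```text
clock: 20.95
tcp_pos: [0.5445, -0.0289, 0.0757]
orientation: [-2.43, -1.991, 0.0]
contact_force: [1.5, 0.1, -1.1]
grip_width: 0.0123
pred panel [ 0.5462 -0.0293] 0.0069 0.0884983483792075
clk 21.05 tcp [ 0.5447 -0.0289  0.076 ] jaw yaw 1.3727 j7 0.85 F [ 0.4  0.4 -1.3] w 12.7
shift mm [0.3 0.3 1. ] turn [ 0.02 -0.01 -0.  ] levelling only [ 0.02 -0.01 -0.  ]
```

View pics/s_p2.png

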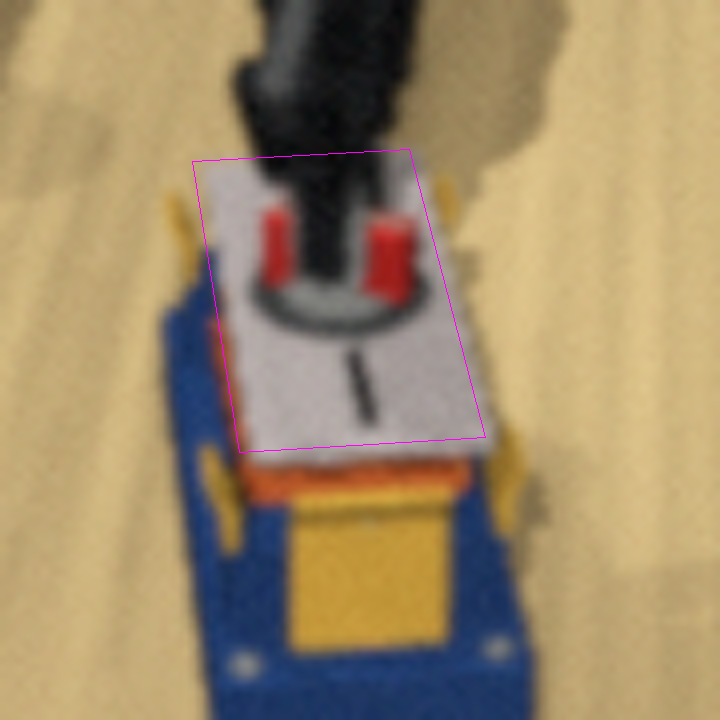

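View pics/t_p2.png

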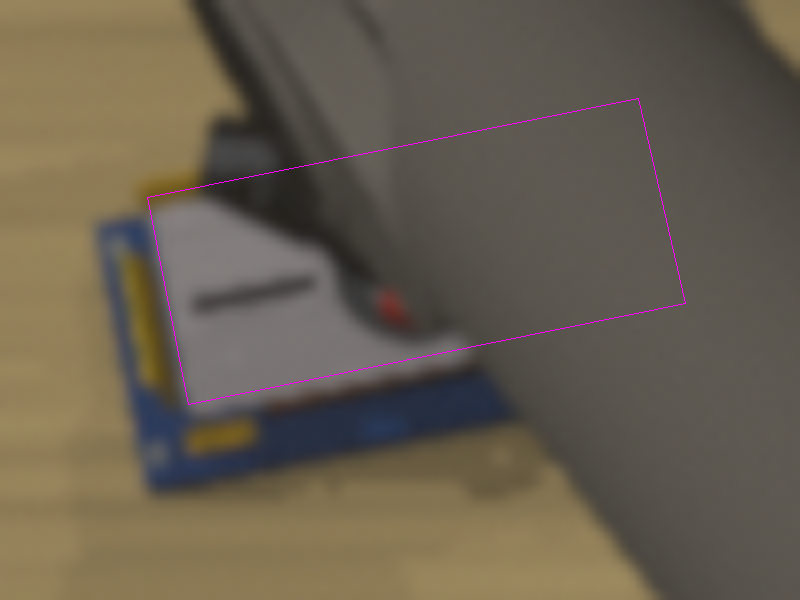

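```bash
cat > m6.py <<'E'
from fit import *
import sys
o=readout.get_obs(); z=o["tcp_pos"][2]+.0128; tag=sys.argv[1]
s=grab_frame("side");t=grab_frame("top")
def top(zz,p,hx=.08,hy=.034): 
    k=np.array([[-hx,-hy],[hx,-hy],[hx,hy],[-hx,hy]]);co,si=np.cos(p[2]),np.sin(p[2])
    return np.c_[p[0]+co*k[:,0]-si*k[:,1],p[1]+si*k[:,0]+co*k[:,1],np.full(4,zz)]
for nm,f,c in(("s",s,[.544,-.0257,-1.385]),("t",t,[.5438,-.0291,-1.385])):
    pol=[proj(f,top(z+.006,c)),proj(f,top(.03,c,.0927,.037))]
    if nm=="s": crop(f,275,160,70,90,8,f"s_{tag}.png",pol)
    else: crop(f,280,165,100,75,8,f"t_{tag}.png",pol)
E
python3 m6.py q1
```

```text
(no output)
```

View pics/s_q1.png

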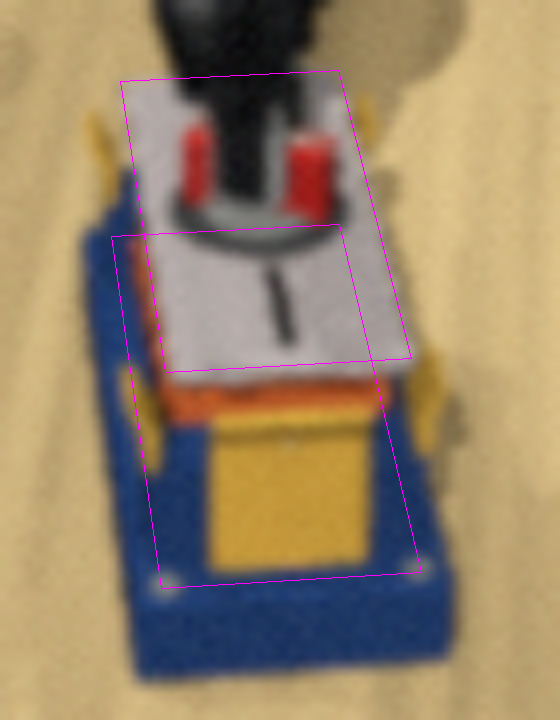

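View pics/t_q1.png

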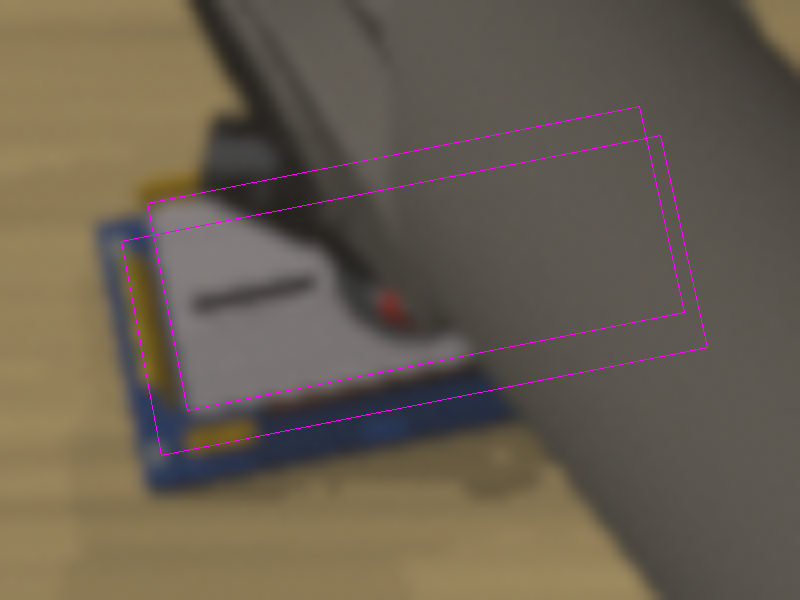

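```bash
python3 -m handwheel '0.3 1.5 4 0 0 -1 5; 0.3 1.5 8 0 0 -1 5; 0.3 1.5 12 0 0 -1 5; 0.3 1.5 12 0 0 -1 5'
python3 m6.py q2; python3 -c "
from h import *
go(.5451,-.0287,.055)"
```

```text
clock: 21.65
tcp_pos: [0.5457, -0.029, 0.0633]
orientation: [-2.412, -2.012, 0.001]
contact_force: [0.1, -0.2, -1.4]
grip_width: 0.0126
clk 21.75 tcp [ 0.546  -0.029   0.0637] jaw yaw 1.3902 j7 0.85 F [ 0.3 -0.2 -1.2] w 12.5
shift mm [ 0.1 -1.   8.7] turn [-0.01 -0.    0.  ] levelling only [-0.01 -0.    0.  ]
```

View pics/s_q2.png

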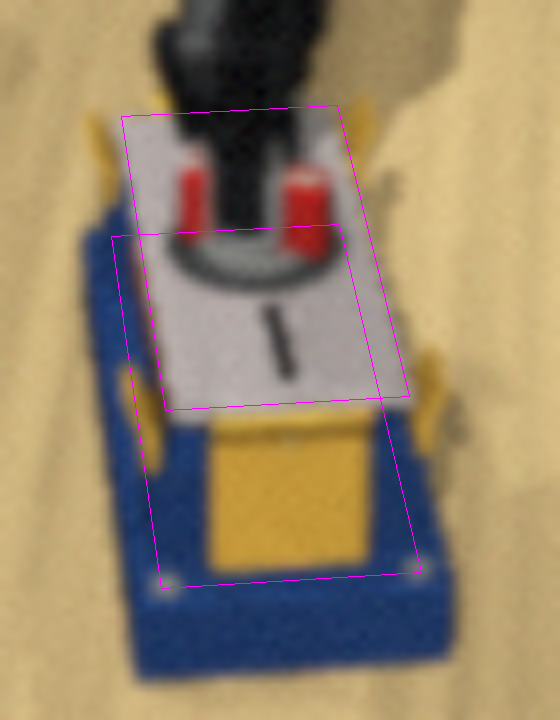

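View pics/t_q2.png

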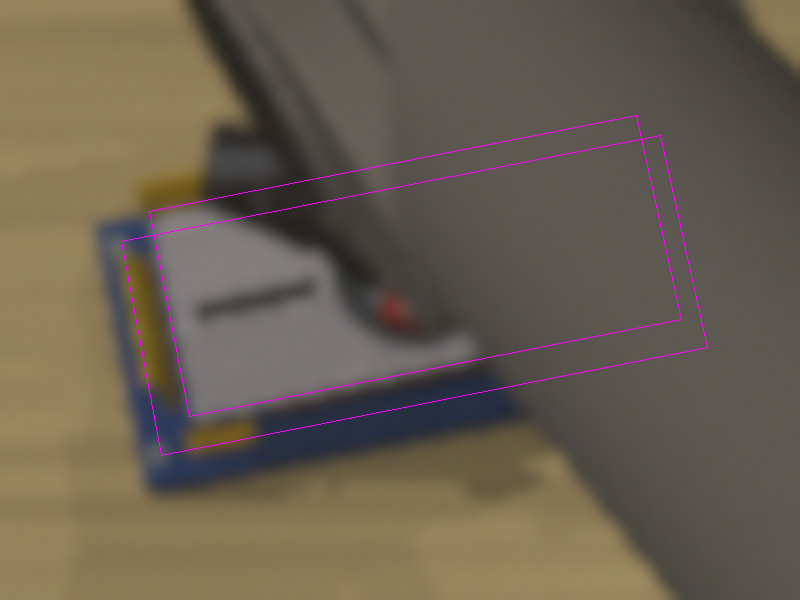

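```bash
python3 -m handwheel '0 0 2 0 0 0 5; 0 0 4 0 0 0 5; 0 0 6 0 0 0 5; 0 0 6 0 0 0 5'; python3 -m handwheel '0 0 1 0 0 0 5; 0 0 2 0 0 0 5; 0 0 2 0 0 0 5'
```

```text
clock: 22.25
tcp_pos: [0.5459, -0.029, 0.0576]
orientation: [-2.413, -2.012, 0.0]
contact_force: [0.3, -0.4, -1.3]
grip_width: 0.0126
clock: 22.62
tcp_pos: [0.5461, -0.029, 0.0557]
orientation: [-2.413, -2.012, 0.0]
contact_force: [-0.5, 0.1, -2.5]
grip_width: 0.0126
```

```bash
python3 -m handwheel '0 0 1 0 0 0 5; 0 0 1 0 0 0 5';python3 -m handwheel '0 0 0.8 0 0 0 5; 0 0 0.8 0 0 0 5'; python3 m6.py q3
```

```text
clock: 22.88
tcp_pos: [0.5462, -0.029, 0.0552]
orientation: [2.413, 2.012, -0.0]
contact_force: [-2.2, -0.1, 3.3]
grip_width: 0.0126
clock: 23.12
tcp_pos: [0.5462, -0.029, 0.0542]
orientation: [2.412, 2.012, 0.0]
contact_force: [-1.9, -0.4, 5.0]
grip_width: 0.0128
```

View pics/s_q3.png

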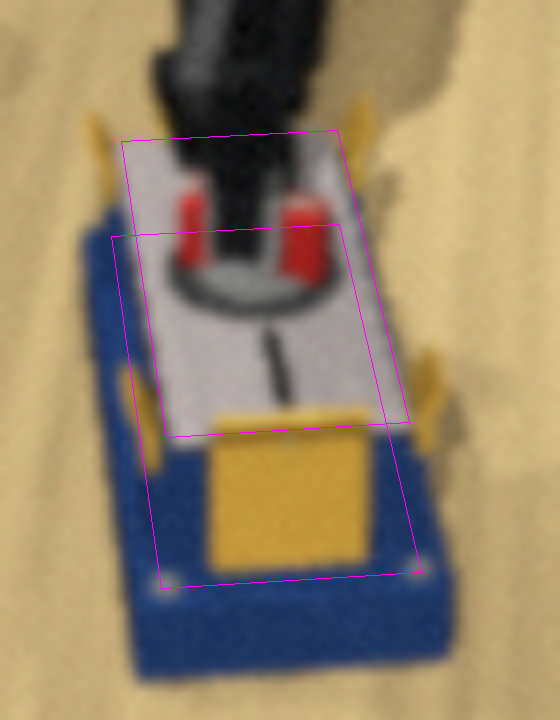

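View pics/t_q3.png

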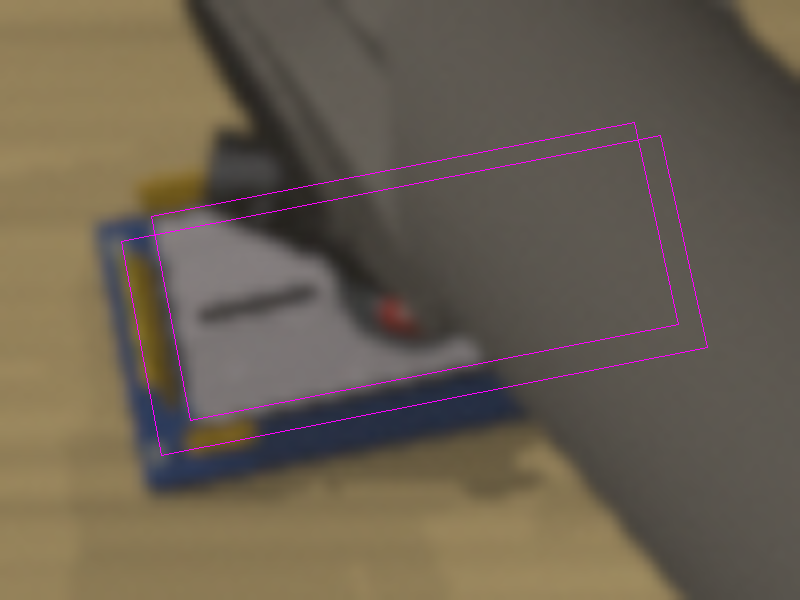

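Both outlines match. The panel rests on the pile with about 5 N push, between the guides. Now turn the fastener clockwise by 68°.

```bash
python3 -m handwheel '0 0 0 0 0 0 5; 0 0 0 0 0 10 5; 0 0 0 0 0 20 5; 0 0 0 0 0 30 5; 0 0 0 0 0 40 5; 0 0 0 0 0 50 5; 0 0 0 0 0 60 5; 0 0 0 0 0 68 5; 0 0 0 0 0 68 5; 0 0 0 0 0 68 5'
python3 m6.py q4; python3 -c "
from h import *
go(.546,-.0290,.055)"
```

```text
clock: 24.48
tcp_pos: [0.5459, -0.0293, 0.054]
orientation: [3.125, 0.323, -0.001]
contact_force: [-2.3, -1.5, 4.0]
grip_width: 0.0126
clk 24.57 tcp [ 0.5459 -0.0293  0.0539] jaw yaw 0.2049 j7 -0.17 F [-1.9 -1.9  4.1] w 12.2
shift mm [ 0.2 -0.3 -1.1] turn [0.01 0.03 0.  ] levelling only [0.01 0.03 0.  ]
```

View pics/s_q4.png

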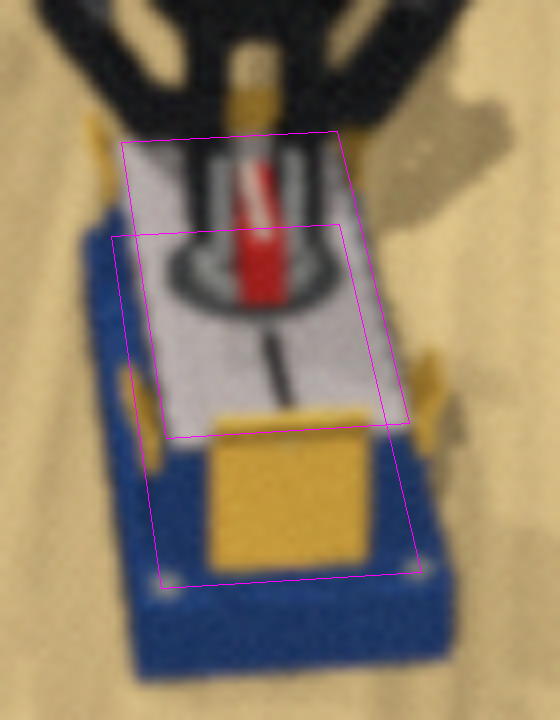

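View pics/t_q4.png

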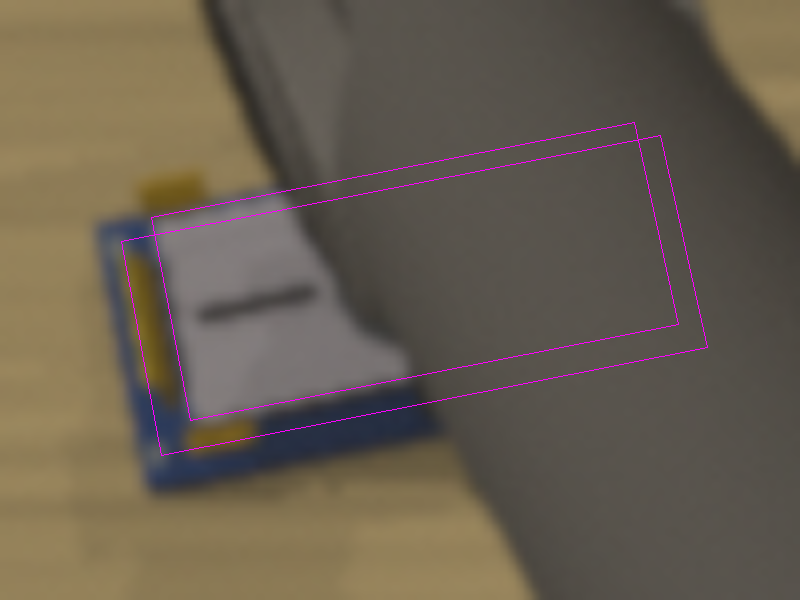

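```bash
python3 - <<'E'
from h import *
s=grab_frame("side");t=grab_frame("top")
crop(s,285,172,45,45,16,"s21.png")
f=lambda p,s,x,y:(np.array(p)+.5)/s-.5+[x,y]
for P,z in(([(246,165),(266,238)],.0985),([(267,335),(288,405)],.0735)):
  W=back(s,f(P,8,275,160),z);d=W[1]-W[0];print("side yaw",np.arctan2(d[1],d[0])-np.pi,np.linalg.norm(d),W.mean(0).round(4))
W=back(t,f([(200,315),(316,291)],8,280,165),.0735);d=W[1]-W[0];print("mark top",np.arctan2(d[1],d[0]))
E
```

```text
side yaw -1.3487535978875604 0.04076848094949609 [ 0.5443 -0.0255  0.0985]
side yaw -1.328858191955237 0.035609091113213254 [0.5342 0.0245 0.0735]
mark top -1.3752767389860283
```

View pics/s21.png

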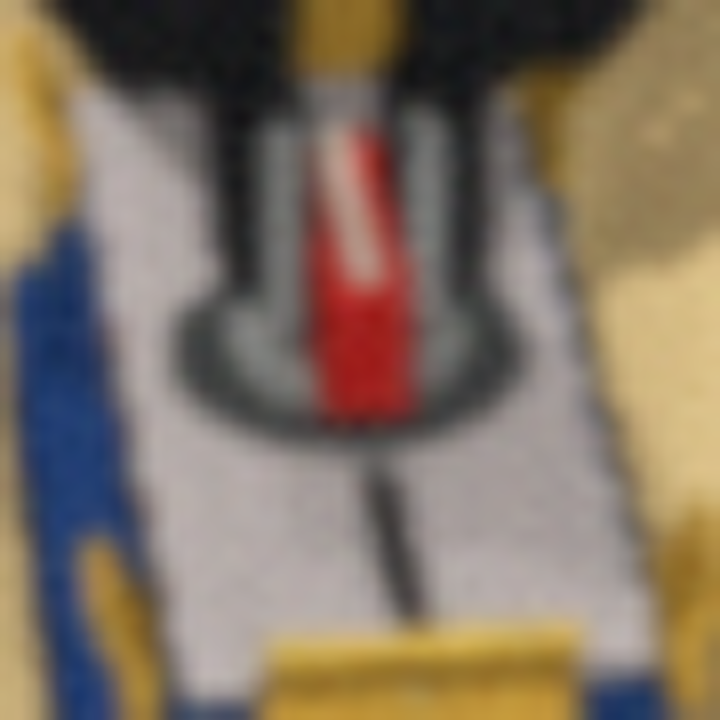

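The slot and mark agree within 0.02 rad, and the panel is centred. Now grip harder and press down.

```bash
python3 -m handwheel '0 0 0 0 0 0 5; 0 0 1 0 0 0 5; 0 0 2 0 0 0 5; 0 0 3 0 0 0 5; 0 0 4 0 0 0 5; 0 0 4 0 0 0 5' 100; python3 -m handwheel '0 0 1 0 0 0 5; 0 0 1 0 0 0 5;0 0 1 0 0 0 5'; python3 -m handwheel '0 0 1 0 0 0 5; 0 0 1 0 0 0 5;0 0 1 0 0 0 5'
```

```text
clock: 25.42
tcp_pos: [0.546, -0.0292, 0.05]
orientation: [3.125, 0.319, -0.0]
contact_force: [-2.5, -2.5, 6.8]
grip_width: 0.0115
clock: 25.8
tcp_pos: [0.546, -0.0292, 0.0494]
orientation: [3.125, 0.319, -0.0]
contact_force: [-4.2, -2.1, 9.6]
grip_width: 0.0116
clock: 26.18
tcp_pos: [0.5461, -0.0293, 0.0493]
orientation: [3.124, 0.319, -0.0]
contact_force: [-6.8, -3.7, 18.8]
grip_width: 0.0113
```

```bash
python3 -m handwheel '0 0 0.3 0 0 0 5; 0 0 0.3 0 0 0 5; 0 0 0.3 0 0 0 5; 0 0 0.3 0 0 0 5; 0 0 0.3 0 0 0 5; 0 0 0.3 0 0 0 5'; python3 m6.py q5; python3 -c "
from h import *
go(.546,-.0290,.0493)
s=grab_frame('side');cv2.imwrite('pics/final.png',s['pixels'][:,:,::-1])"
```

```text
clock: 26.92
tcp_pos: [0.5461, -0.0293, 0.0492]
orientation: [3.124, 0.319, -0.0]
contact_force: [-8.6, -3.6, 21.5]
grip_width: 0.0117
clk 27.02 tcp [ 0.5461 -0.0292  0.0492] jaw yaw 0.2033 j7 -0.18 F [-8.  -2.2 21.6] w 11.4
shift mm [-0.1 -0.3 -0.1] turn [0.07 0.01 0.  ] levelling only [0.07 0.01 0.  ]
```

View pics/s_q5.png

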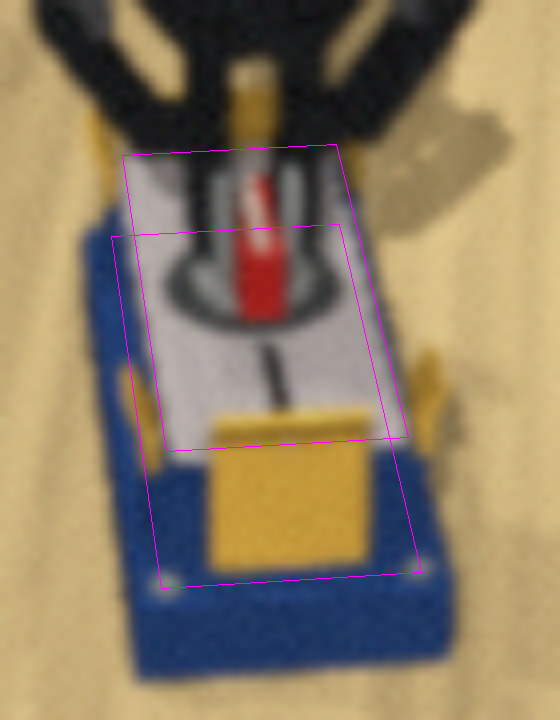

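View pics/final.png

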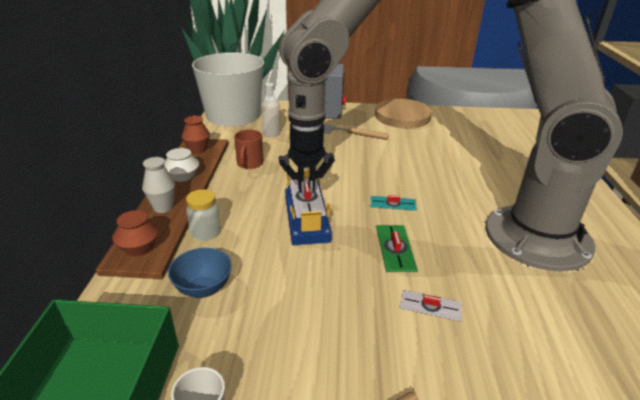

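View pics/t_q5.png

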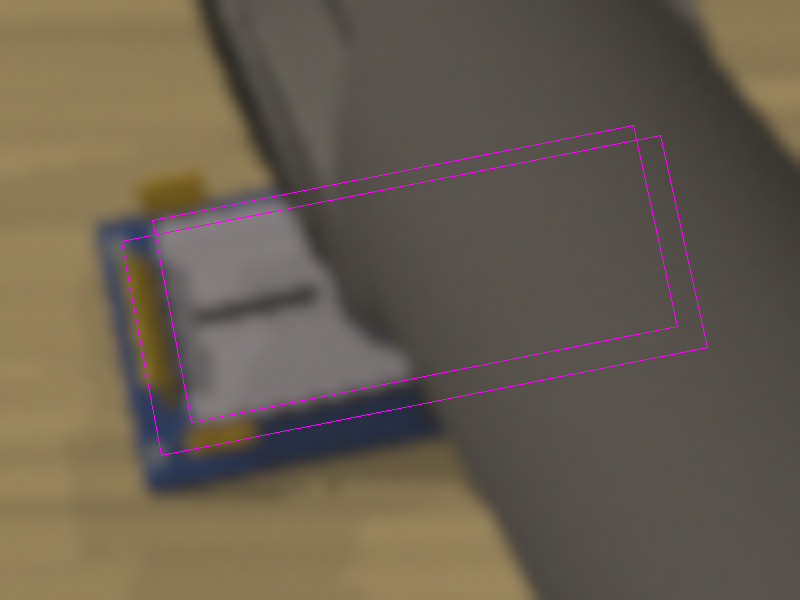

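The pictures show the panel between the guides, on the case outline, with the slot in line with the mark. The bowl, mug and jar look unmoved. The height stopped falling at z=49.2 mm (49.2 predicted for frame contact) at 21.5 N.

```bash
python3 -c "
from bench import workorder,readout
workorder.hand_in(); o=readout.get_obs(); print(o['clock'],o['tcp_pos'],o['contact_force'])"
```

```text
the job is handed in; nothing more can be done
the job is handed in; nothing more can be done
```

I stacked the loose filter on the one in the case and set the larger grey panel between the guides. I then turned its fastener about 68° clockwise and pressed the panel down. The job was handed in at about 27 s of the 61 s allowed, with the arm still holding the panel down. The hand-in gave no verdict.

**Last checks:**
- **Panel:** its outline matches the case pose in both cameras to about 1–2 mm.
- **Fastener:** the slot and the marks agree to about 0.02 rad. I checked this before the press; the picture after it looks the same.
- **Press:** the push was 21.5 N, and the tool stopped at z = 49.2 mm, the height predicted for the panel meeting the frame. Only the near end of the panel is clear in the pictures; contact at the far end is inferred from the height and the level tool.
- **Filter stack:** seen from above before the panel went on, the top filter was about 3 mm from the earlier fit of the lower one (limit 6 mm). I could not re-measure it under the panel.
- **Bystanders:** the bowl, the mug and the jar look unmoved.

**What disagreed:**
- **TCP height:** the fingertips are really about 26 mm above the reported TCP. My first grasp closed above the filter because of this, and I corrected it by touching the filter's top.
- **Horizontal position:** the side camera reads about 3 mm further in +y than the top one. Near the case, held objects appeared about 2.7 mm lower in x than the TCP reading suggested. I aligned the panel from the pictures instead.
- **Side force:** the final readings also show about 8 N sideways. It did not visibly move the panel.

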